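# Close the test-ball case and lift off its dust cover

## Robot

A 7-joint arm with a two-finger parallel gripper is mounted at the origin on the work surface. World frame = base frame: x ahead of the robot, y to its left, z up, the work surface at z = 0. Lengths are in m, angles in rad, forces in N, time in s.
With the tool pointing down it reaches from about 0.425 to 0.925 m from the base axis. Payload 6.8 kg.
Tool frame: the origin (TCP) lies midway between the tips of the shut fingers; the grasp point (between the pads) lies 19 mm behind it; z points along the fingers, x is the direction in which the jaws open and shut, and the axes are right-handed (so a half turn about z gives the same grasp; the last joint's range is limited). The gripper opens to 85 mm and grips with 20 to 120 N. Pads are 22 mm wide; open, the fingers measure 114 mm over their backs; the gripper's body (76 mm by 85 mm) begins 54 mm behind the grasp point. The pads swing forward as they close: fully open they stand 13 mm farther back than shut.
Start: joints at [-1.327, 0.477, 0.022, 1.555, -0.011, 1.109, -0.083], TCP at [0.233, 0.634, 0.231] pointing down, gripper open.
Joint ranges: [-2.96, 2.96], [-0.34, 2.1], [-1.41, 1.46], [0.24, 2.44], [-1.37, 4.51], [0.17, 1.92], [-2.96, 2.96]. Speed limits (rad/s): [2.39, 2.39, 3.14, 3.14, 3.14, 3.14, 3.14].

## Interface

Orientations are given as a unit quaternion [w, x, y, z].
In Python, from station import bot, imaging, nets gives the robot as it stands. The module is installed in compiled form; this text tells all that it offers.
- The arm moves only by the tool apply_moves, never from a script. Its argument "moves" is text: rows parted by semicolons, each of 7 numbers parted by spaces: the gripper command: -1 is fully open, 1 is shut, values between are in proportion, then the shift along the tool's x, y, z normalised to -1 to 1, where 1 is 120 mm, then the turn, a rotation vector about the tool's x, y, z normalised to -1 to 1, where 1 is 4 degrees. In form: hand dx dy dz rx ry rz; .... A call has 1 to 12 rows; each row shifts and turns the commanded pose from where the row before left it, along the tool's axes as they then stand; what a row does not reach is not made up. A row lasts 1/12 s, in which the tool goes at most 41.7 mm and 7.16 degrees, less where a joint would pass 70% of its speed; a pose out of reach is approached as far as the arm can. A call with a number of a shift or a turn outside -1 to 1 is refused whole. A call with a gripper value outside its range is refused whole. The fingers move at their own pace and stop on an object; "force" is the grip in N (left out, the last holds). Time passes only in rows, so rows that do not move let the fingers close. It gives the time, the measured TCP pose, the force and the opening at its end, in the units of the state.
- bot.get_obs(): the state, without advancing time (a new reading comes with each control period).
- imaging.read_camera(name): name is "scene" or "top" or "wrist"; returns a dict with "image" (420x560x3 uint8, red, green, blue), "fx", "fy", "cx", "cy" (pixels), "dist_coeffs" ([k1, k2, p1, p2, k3] as OpenCV has them; the pictures are not rectified), "view" (4x4, takes a point from world to camera coordinates); the wrist camera has in their place "mount" (4x4, takes a point from camera to tool coordinates, whose origin is the TCP and whose axes are the tool frame's). Camera axes: x right, y down, z forward; pixel columns grow to the right and rows downward; lengths in m; the calibration is good to about 2 mm. A picture is of the moment at which its call begins: read the wrist's pose just before it. There is no depth.
- bot.hand_in(): hands the job in, once; it reports no verdict.
Trained networks look in a picture, given as the dict that the camera call returned (one of the last four; its "shot" number tells which), for a name from the list of things; names that differ only in an ending like _2 or _b are one class to them, and where a whole thing is asked for, a point or a joint stands for the part that bears it (a point fixed in the world has none). Each returns a list of dicts, best first, with "score" (0 to 1); they miss things now and then, are a little off and sometimes report something else, mostly with a low value. They report only what shows in the picture. A call takes as long as a camera call. They do not tell look-alikes from the thing itself.
- nets.spot_in(picture, name): "rect" ([left, top, right, bottom] in pixels, round what is visible of it).
- nets.outline_of(picture, name): "region" (420x560 bool, what is visible of it) and "rect" ([left, top, right, bottom] in pixels, round what is visible of it).
- nets.spot_point(picture, name): "location" ([column, row] in pixels: a listed point, or the origin of a listed thing).
The state is a dict: "t": time; "q": joint angles; "joint_vel": joint speeds; "joint_torque": joint torques, N m; "eef_pos": TCP position; "tool_rot": TCP orientation; "contact_force": force on the tool from outside, world axes, zero at the start; "torque": the same for the moment, N m; "gripper_width": opening from 0.0 (shut) to 1.0 (fully open).
Only numpy, scipy, OpenCV 4.12 (cv2) and the standard library are available. Lean on these libraries where they do the work, as an engineer would, in place of code of your own. Each camera call takes 0.05 s, during which the arm holds its last target.

## Task

Drop the two steel balls from the stand one by one into the two empty pockets of the ball case. Then take the knob of the inner lid, which stands up through the window of the outer lid and so carries both nested lids together, lower (not drop) them onto the case until the inner lid is fully home in its recess, and let go. Finally take the outer lid by its two upright lugs, lift it alone straight up at least 10 cm without disturbing the inner lid, and finish while still holding it there level and still above the case; leave everything else on the bench where it is.

Things in the scene. Friction and masses are not known exactly. Their poses are not given: they have to be found in the camera images.
- ball1_center (a point): centre of a polished steel ball, 24 mm diameter, 57 g, sitting loose on a narrow black cup of the ball stand (cup 18 mm wide, the ball's centre about 36 mm above the bench). The same as the other; either may go into either empty pocket. Orientation means nothing
- ball2_center (a point): centre of the second steel ball, 24 mm diameter, on the other cup of the stand
- ball1: the same first ball; its origin is on its surface and turns with it (use its centre instead)
- ball2: the same second ball; its origin is on its surface and turns with it (use its centre instead)
- ball_stand: fixed flat aluminium base 50 x 130 x 6 mm carrying the two upright cups, which stand at y = -40 mm and +40 mm of its own frame (ball1 and ball2), tops 26 mm above the bench; origin at the centre of its underside, z up, x across the plate, y along it
- case: fixed white plastic open case 112 (x) x 79 (y) x 38 mm high, origin at the centre of its underside, z up. 3 x 2 square pockets of 30 mm (pitch 33 mm), floors 4 mm, divider tops 32 mm above the bench. Above them a recess 104 x 71 x 6 mm inside a 4 mm rim takes the inner lid. Four pockets already hold a smaller loose ball (16-22 mm); two opposite corner pockets are empty
- pocket_a (a point): where a 24 mm ball's centre lies in the first empty pocket: its middle, 12 mm above its floor (16 mm above the bench), 16 mm below the divider tops and 22 mm below the rim top; at x -33, y +16.5 mm in the case's frame
- pocket_b (a point): the same in the second empty pocket, at x +33, y -16.5 mm in the case's frame
- lid_home (a point): point on the case's axis 66 mm above the bench where the points knob and lugs both come to lie when the lids are fully home; axes as the case. The lids fit either way round (turned by half a turn) but their long side must lie along the case's x
- knob (a point): gripping point on the inner lid's steel bar knob, 20 (x) x 16 (y) mm: on its axis, 12 mm below its top, 34 mm above the inner lid's underside and 22 mm above the outer lid's top face. Grip across y (16 mm), between the lugs. x along the lid's long side, z up. Lifting the knob lifts both lids, as the outer lid rests loosely on the inner one
- lugs (a point): gripping point midway between the outer lid's two upright lugs, each 5 (x) x 22 (y) x 32 mm high, at x = -25.5 and +25.5 mm: 22 mm above the lid's top face, 10 mm below the lugs' tops. Grip across both from outside, along x (56 mm wide). The knob stands between them, 2 mm taller. x along the long side, z up. Coincides with the point knob at the start, 60 mm above the bench
- inner_lid: inner lid: aluminium plate 100 (x) x 67 (y) x 8 mm with rounded edges, about 200 g, 2 mm clearance all round in the case's recess; a 30 x 30 x 4 mm boss under the knob fits the outer lid's window with about 2 mm clearance. Origin at the centre of its underside
- outer_lid: outer lid: painted grey cover 130 (x) x 97 (y) mm, about 200 g, plate 4 mm thick, skirt reaching 12 mm below the plate's underside (3 mm clearance round the case), window 35 mm square in its middle. Origin at the centre of the plate's underside
- lid_rest: fixed black rubber block 98 x 65 x 26 mm under the two nested lids at the start; origin at the centre of its underside, axes as the lids
- tape_roll: bystander: cardboard tape core, 84 mm diameter, 24 mm high, origin at the centre of its underside
- wash_bottle: bystander: white plastic bottle, 60 mm diameter, 165 mm high with its spout, origin at the centre of its underside
- weight: bystander: brass weight, 44 mm diameter, 55 mm high, origin at the centre of its underside
- spatula: bystander: small spatula 123 mm long, up to 10 mm high, lying roughly along y near the robot, origin under its middle
- jar: bystander: amber jar with a white lid, 68 mm diameter, 88 mm high, origin at the centre of its underside
There are look-alikes about, which are no part of the job. Leave any green or red look-alike of the outer_lid alone. What is shaped like the inner_lid but purple is not meant.

How it is judged:
On the way, in this order (a step that is already met when the one before it is completed fails the run):
1. one steel ball lies in an empty pocket, let go (((distance between ball1_center and pocket_a below 0.009 m and contact force between the fingers and ball1 below 0.05 N) or (distance between ball1_center and pocket_b below 0.009 m and contact force between the fingers and ball1 below 0.05 N) or (distance between ball2_center and pocket_a below 0.009 m and contact force between the fingers and ball2 below 0.05 N) or (distance between ball2_center and pocket_b below 0.009 m and contact force between the fingers and ball2 below 0.05 N))), for 0.2 s.
2. both steel balls lie in the two pockets, one in each, let go (((distance between ball1_center and pocket_a below 0.009 m and distance between ball2_center and pocket_b below 0.009 m) or (distance between ball1_center and pocket_b below 0.009 m and distance between ball2_center and pocket_a below 0.009 m)) and contact force between the fingers and ball1 below 0.05 N and contact force between the fingers and ball2 below 0.05 N), for 0.2 s.
3. both lids, still nested, sit fully home on the case and have been let go (((distance between ball1_center and pocket_a below 0.009 m and distance between ball2_center and pocket_b below 0.009 m) or (distance between ball1_center and pocket_b below 0.009 m and distance between ball2_center and pocket_a below 0.009 m)) and distance between knob and lid_home below 0.005 m and angle between each of knob, lugs's own z axis and vertical below 0.06 rad and distance between lugs and lid_home below 0.0065 m and contact force between the fingers and inner_lid below 0.05 N and contact force between the fingers and outer_lid below 0.05 N), for 0.2 s.
At the end, for the whole second after the job is handed in: A 24 mm ball in each of the two pockets (within 9 mm); inner lid home (knob within 5 mm of lid_home, tilt under 0.06 rad), untouched; outer lid held by the fingers alone 90 mm or more above home, within 50 mm sideways, tilt under 0.25 rad, slower than 0.03 m/s (((distance between ball1_center and pocket_a below 0.009 m and distance between ball2_center and pocket_b below 0.009 m) or (distance between ball1_center and pocket_b below 0.009 m and distance between ball2_center and pocket_a below 0.009 m)) and distance between knob and lid_home below 0.005 m and angle between knob's own z axis and vertical below 0.06 rad and contact force between each of the fingers, outer_lid and inner_lid below 0.05 N and z of lugs in the frame of lid_home above 0.09 m and horizontal distance between lugs and lid_home below 0.05 m and angle between lugs's own z axis and vertical below 0.25 rad and contact force between the fingers and outer_lid above 1 N and contact force between outer_lid and case below 0.05 N and linear speed of outer_lid below 0.03 m/s); the arm keeps its last pose, push and grip.
It fails at once if the lids are parted (more than 15 mm) while the inner lid is not home in the case (more than 5 mm off) (distance between knob and lugs above 0.015 m and distance between knob and lid_home above 0.005 m).
It fails at once if the lids are dropped: falling free of the fingers more than 10 mm above home over the case (contact force between the fingers and inner_lid below 0.05 N and contact force between the fingers and outer_lid below 0.05 N and horizontal distance between knob and lid_home below 0.06 m and z of knob in the frame of lid_home above 0.01 m and linear speed of inner_lid above 0.1 m/s).
It fails at once if a bystander is shoved more than 30 mm or knocked over (distance of any of tape_roll, wash_bottle, weight, spatula, jar from where it was at the start of the episode above 0.03 m or angle between any of tape_roll, wash_bottle, weight, spatula, jar's own z axis and vertical above 0.5 rad).
It also fails if it takes over 72 s, if anything falls off the work surface, if the arm or the gripper's body presses on something with over 40 N, if the wrist force passes 120 N, or if a joint passes its speed limit or range.

## Working session

There is one attempt and no reset: what is moved stays moved. The work goes in short steps, Python scripts to look and compute and a tool call to move; the robot and the scene stay as the last step left them, time stands still between calls to the robot, and variables do not carry over. Pictures are saved under pics/ and viewed, and the job is handed in when it is done.

Besides the shell and the picture viewer there is one more tool, called after "Request:" as name(argument=value, ...) on one line, values as JSON. apply_moves: Moves the arm, as the interface text tells. Scaled input: -1 to 1 covers 120 mm each way for a shift and 4 degrees each way for a turn. Its arguments: {"type":"object","properties":{"moves":{"type":"string"},"force":{"type":"number"}},"required":["moves"]}

```bash
mkdir -p pics; ls; cat > h.py <<'E'
import numpy as np, cv2
from station import bot, imaging, nets
from scipy.spatial.transform import Rotation as R
def save(p,n): cv2.imwrite('pics/'+n+'.png',p['image'][:,:,::-1])
def K(p): return np.array([[p['fx'],0,p['cx']],[0,p['fy'],p['cy']],[0,0,1.]])
def tool(s=None):
    s=s or bot.get_obs(); T=np.eye(4); q=s['tool_rot']; T[:3,:3]=R.from_quat([q[1],q[2],q[3],q[0]]).as_matrix(); T[:3,3]=s['eef_pos']; return T
def c2w(p,T=None):
    return np.linalg.inv(np.array(p['view'])) if 'view' in p else T@np.array(p['mount'])
def onz(p,uv,z,T=None):
    u=cv2.undistortPoints(np.array([[uv]],float),K(p),np.array(p['dist_coeffs'],float))[0,0]
    C=c2w(p,T); d=C[:3,:3]@np.array([u[0],u[1],1]); o=C[:3,3]; return o+d*(z-o[2])/d[2]
def proj(p,X,T=None):
    V=np.linalg.inv(c2w(p,T)); return cv2.projectPoints(np.array(X,float).reshape(-1,3),cv2.Rodrigues(V[:3,:3])[0],V[:3,3],K(p),np.array(p['dist_coeffs'],float))[0].reshape(-1,2)
E
python3 - <<'E'
from h import *
s=bot.get_obs(); print(s)
for n in ['scene','top','wrist']:
    p=imaging.read_camera(n); save(p,n+'0'); print(n,p['fx'],p.get('dist_coeffs'),np.round(c2w(p,tool()),3).tolist(),p['shot'])
    for o in ['ball1_center','pocket_a','lid_home','knob','lugs','case','ball_stand','inner_lid']:
        r=nets.spot_point(p,o); print(o,[(np.round(a['location'],1).tolist(),round(a['score'],2)) for a in r[:4]])
E
```

```text
pics
{'t': 0.0, 'q': array([-1.32707984,  0.47780157,  0.02235325,  1.5564665 , -0.01149177,
        1.10930634, -0.08311535]), 'joint_vel': array([ 0.00051558, -0.0003268 , -0.00037759, -0.00102547, -0.00087165,
       -0.00116488, -0.00041997]), 'joint_torque': array([ 8.00603743e-05, -5.96431446e+01,  1.60795480e+00, -2.81200737e+01,
        1.24143870e-02,  9.22142935e-03,  1.33849625e-05]), 'eef_pos': array([0.23242493, 0.63308022, 0.23031865]), 'tool_rot': array([ 5.90919707e-04,  8.19940409e-01,  5.72448135e-01, -7.13823269e-04]), 'contact_force': array([ 0.31157343, -0.03150578,  0.48643093]), 'torque': array([-0.03217812,  0.03059926, -0.02235199]), 'gripper_width': 1.001702722901862}
scene 398.2235887464625 [-0.08938177  0.          0.          0.          0.        ] [[-0.869, 0.408, -0.28, 0.753], [0.494, 0.698, -0.519, 0.425], [-0.016, -0.589, -0.808, 0.843], [0.0, 0.0, 0.0, 1.0]] 1
ball1_center [([179.7, 224.3], 0.72), ([358.2, 318.0], 0.51)]
pocket_a [([235.8, 165.4], 0.58)]
lid_home [([246.3, 155.6], 0.77)]
knob [([355.8, 319.1], 0.72), ([227.9, 258.8], 0.7), ([292.5,
[... 514 characters left out ...]
.97), ([363.6, 214.4], 0.95), ([139.5, 235.3], 0.29)]
lid_home [([354.3, 220.1], 0.61), ([260.4, 153.6], 0.3)]
knob [([199.8, 182.4], 0.62), ([261.3, 152.7], 0.52)]
lugs [([353.7, 290.8], 0.93)]
case [([350.6, 222.9], 0.57)]
ball_stand [([154.2, 225.5], 0.73)]
inner_lid [([202.2, 182.8], 0.92), ([262.1, 157.3], 0.45)]
wrist 298.0902760990309 [-0.05429334  0.          0.          0.          0.        ] [[0.344, 0.906, 0.247, 0.17], [0.939, -0.331, -0.092, 0.657], [-0.001, 0.264, -0.965, 0.375], [0.0, 0.0, 0.0, 1.0]] 3
ball1_center [([83.6, 418.7], 0.46)]
pocket_a [([89.2, 402.9], 0.63)]
lid_home []
knob []
lugs []
case []
ball_stand [([108.5, 381.9], 0.75)]
inner_lid [([105.3, 386.7], 0.37)]
```

View pics/scene0.png

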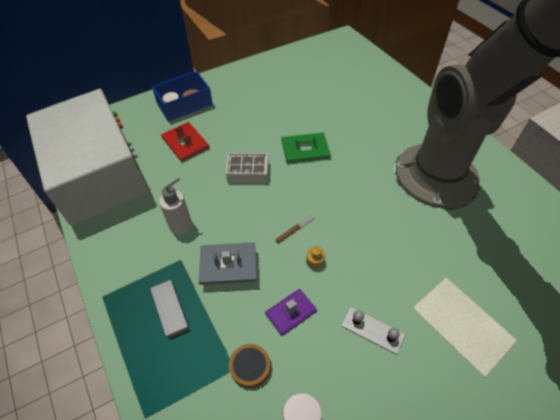

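View pics/top0.png

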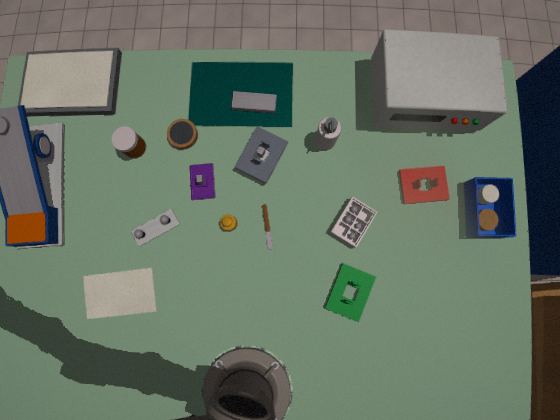

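View pics/wrist0.png

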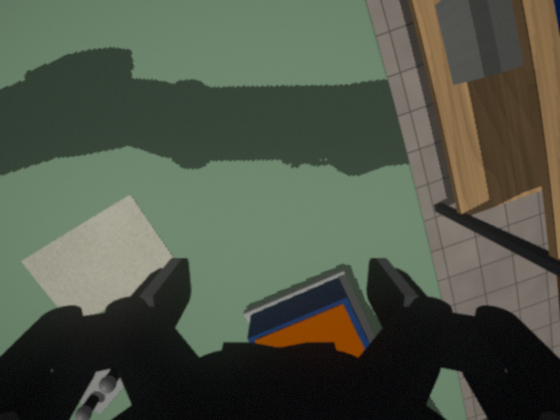

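Scene0 and top0: steel balls on the stand at top (139,234) and (165,220); case at top (353,222); true grey lids at top (262,155). The green, red and purple items are look-alikes.

```bash
python3 - <<'E'
from h import *
a=imaging.read_camera('scene'); b=imaging.read_camera('top')
s=bot.get_obs(); print(s['t'])
for p,l in ((a,[('b1',(358,316),.036),('b2',(393.5,333.5),.036),('case',(246.5,172),.0),('knob',(228,258),.06),('stand',(372,331),0)]),(b,[('b1',(165,219.5),.036),('b2',(139,233.5),.036),('case',(353,222),.035),('knob',(261.5,153),.065),('stand',(154,225.5),0)])):
    for n,uv,z in l: print(n,np.round(onz(p,uv,z),4))
    for o in ['case','outer_lid','ball_stand']:
        for r in nets.outline_of(p,o)[:4]:
            m=r['region'].astype(np.uint8); cs=cv2.findContours(m,0,1)[0]; c=max(cs,key=cv2.contourArea)
            z={'case':.036,'outer_lid':.038,'ball_stand':.006}[o]
            w=np.array([onz(p,q,z)[:2] for q in c[:,0].astype(float)],np.float32)
            print(o,round(r['score'],2),r['rect'],cv2.minAreaRect(w))
im=cv2.resize(b['image'][100:300,100:400],None,fx=2.6,fy=2.6,interpolation=cv2.INTER_CUBIC); cv2.imwrite('pics/topz.png',im[:,:,::-1])
E
```

```text
1.45
b1 [0.4563 0.2312 0.036 ]
b2 [0.4153 0.3001 0.036 ]
case [ 0.4612 -0.2817  0.    ]
knob [ 0.6369 -0.0213  0.06  ]
stand [0.4371 0.266  0.    ]
case 0.76 [225.0, 152.2, 270.5, 179.9] ((0.46322548389434814, -0.26864132285118103), (0.11180759966373444, 0.11471119523048401), 59.30276870727539)
case 0.15 [351.3, 312.0, 364.4, 321.1] ((0.454658180475235, 0.230802521109581), (0.02269350364804268, 0.02373572438955307), 9.636576652526855)
outer_lid 0.63 [198.2, 242.9, 255.8, 286.1] ((0.6403883099555969, -0.02441006898880005), (0.10418663173913956, 0.1313304305076599), 64.27349853515625)
outer_lid 0.62 [161.7, 125.6, 209.0, 165.9] ((0.5739490985870361, -0.4520418643951416), (0.10063386708498001, 0.1458388864994049), 5.173590660095215)
outer_lid 0.57 [281.0, 133.4, 330.6, 162.8] ((0.28648436069488525, -0.24927353858947754), (0.10177311301231384, 0.12295567244291306), 68.24178314208984)
ball_stand 0.67 [344.4, 305.9, 406.4, 355.2] ((0.4369734823703766, 0.2655094563961029), (0.050709813833236694, 0.12839379906654358), 31.164714813232422)
b1 [0.4522 0.2298 0.036 ]
b2 [0.4129 0.2995 0.036 ]
ca
[... 435 characters left out ...]
0464478, -0.4694240093231201), (0.09851232916116714, 0.1349540501832962), 6.929219722747803)
outer_lid 0.87 [235.0, 127.7, 286.5, 185.9] ((0.6343546509742737, -0.025144435465335846), (0.10171683877706528, 0.14005716145038605), 64.94019317626953)
outer_lid 0.59 [325.7, 263.5, 374.7, 318.6] ((0.2706297039985657, -0.26670145988464355), (0.09809771180152893, 0.12982237339019775), 68.98633575439453)
ball_stand 0.68 [130.3, 210.9, 179.1, 246.7] ((0.43253374099731445, 0.2669658064842224), (0.055112745612859726, 0.1298840045928955), 30.13799476623535)
ball_stand 0.52 [111.8, 125.0, 146.0, 158.1] ((0.6757656931877136, 0.35947415232658386), (0.11313183605670929, 0.0691126212477684), 50.48258590698242)
```

View pics/topz.png

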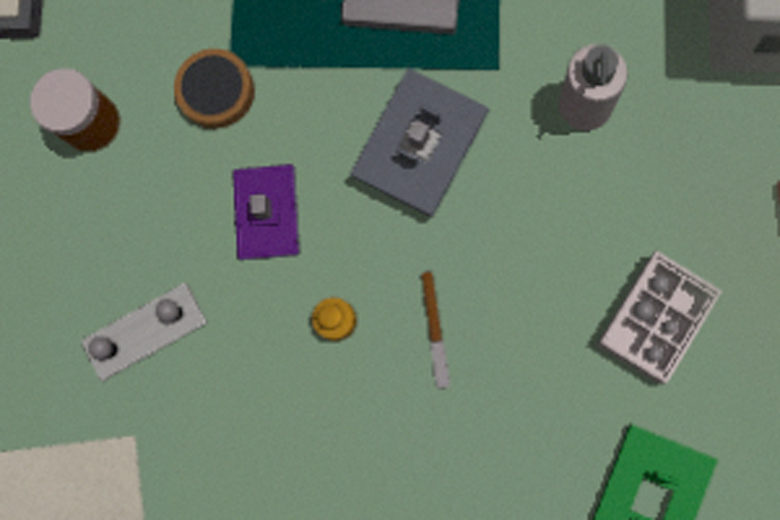

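```bash
cat >> h.py <<'E'
def down(yaw):
    c,s=np.cos(np.radians(yaw)),np.sin(np.radians(yaw)); return np.array([[c,s,0],[s,-c,0],[0,0,-1.]])
def plan(xyz,yaw,g=-1,n=None,level=True,T=None):
    """rows from present pose to the target; prints them rounded and the end they give"""
    T=tool() if T is None else T; E=np.eye(4);E[:3,:3]=down(yaw);E[:3,3]=xyz
    rv=R.from_matrix(T[:3,:3].T@E[:3,:3]).as_rotvec()
    d=np.linalg.norm(E[:3,3]-T[:3,3]); a=np.degrees(np.linalg.norm(rv))
    n=n or max(1,int(np.ceil(max(d/.040,a/3.9)))); rows=[]
    P=T.copy()
    for i in range(n):
        k=n-i; rv=R.from_matrix(P[:3,:3].T@E[:3,:3]).as_rotvec()/k
        sh=P[:3,:3].T@(E[:3,3]-P[:3,3])/k
        r=np.round(np.r_[sh/.12,np.degrees(rv)/4],3 if i==n-1 else 2); rows.append(r)
        P[:3,3]+=P[:3,:3]@(r[:3]*.12); P[:3,:3]=P[:3,:3]@R.from_rotvec(np.radians(r[3:]*4)).as_matrix()
    print(n,'; '.join(('%g '%g)+' '.join('%g'%(v+0) for v in r) for r in rows)); print('end',np.round(P[:3,3],4)); return P
def st():
    s=bot.get_obs(); T=tool(s); print('t',round(s['t'],2),'tcp',np.round(T[:3,3],4),'yaw',round(np.degrees(np.arctan2(T[1,0],T[0,0])),2),'F',np.round(s['contact_force'],1),'w',round(s['gripper_width'],3),'tilt',round(np.degrees(np.arccos(-T[2,2])),2),'q',np.round(s['q'],2)); return T
E
python3 - <<'E'
from h import *
st(); plan([.4675,.207,.18],30,n=13)
E
```

```text
t 1.75 tcp [0.2326 0.6336 0.2313] yaw 69.84 F [-0.4  0.2 -0.3] w 1.0 tilt 0.0 q [-1.33  0.48  0.02  1.56 -0.01  1.11 -0.08]
13 -1 -0.2 0.24 0.03 0 0 0.77; -1 -0.19 0.25 0.03 0 0 0.77; -1 -0.18 0.26 0.03 0 0 0.77; -1 -0.16 0.26 0.03 0 0 0.77; -1 -0.15 0.27 0.03 0 0 0.76; -1 -0.14 0.28 0.03 0 0 0.77; -1 -0.12 0.29 0.04 0 0 0.76; -1 -0.11 0.29 0.03 0 0 0.77; -1 -0.09 0.3 0.04 0 0 0.76; -1 -0.07 0.3 0.03 0 0 0.77; -1 -0.06 0.31 0.04 0 0 0.76; -1 -0.04 0.31 0.03 0 0 0.77; -1 -0.018 0.315 0.038 0 0.001 0.761
end [0.4675 0.207  0.1799]
```

Request:
apply_moves(moves="-1 -0.2 0.24 0.03 0 0 0.77; -1 -0.19 0.25 0.03 0 0 0.77; -1 -0.18 0.26 0.03 0 0 0.77; -1 -0.16 0.26 0.03 0 0 0.77; -1 -0.15 0.27 0.03 0 0 0.76; -1 -0.14 0.28 0.03 0 0 0.77; -1 -0.12 0.29 0.04 0 0 0.76; -1 -0.11 0.29 0.03 0 0 0.77; -1 -0.09 0.3 0.04 0 0 0.76; -1 -0.07 0.3 0.03 0 0 0.77; -1 -0.06 0.31 0.04 0 0 0.76; -1 -0.04 0.31 0.03 0 0 0.77", force=30)

```text
t: 2.75
eef_pos: [0.4493, 0.2383, 0.1846]
tool_rot: [-0.0, 0.959, 0.283, 0.0]
contact_force: [1.1, -0.7, 0.4]
gripper_width: 1.0
```

Request:
apply_moves(moves="-1 -0.02 0.315 0.04 0 0 0.76; -1 0 0 0 0 0 0; -1 0 0 0 0 0 0")

```text
t: 3.0
eef_pos: [0.4683, 0.2045, 0.1797]
tool_rot: [0.0, 0.967, 0.256, 0.0]
contact_force: [-1.1, 0.4, 0.7]
gripper_width: 0.999
```

```bash
python3 - <<'E'
from h import *
T=st(); p=imaging.read_camera('wrist'); save(p,'w1')
print('tcp px',proj(p,T[:3,3],T))
for o in ['ball1_center','ball_stand']:
    for r in nets.spot_point(p,o)[:3]: print(o,np.round(r['location'],1),round(r['score'],2),np.round(onz(p,r['location'],.036 if 'ball1' in o else 0,T),4))
for r in nets.outline_of(p,'ball1')[:3]:
    m=r['region']; ys,xs=np.nonzero(m); (c,rad)=cv2.minEnclosingCircle(np.c_[xs,ys].astype(np.float32)); print('ball',r['score'],c,rad,np.round(onz(p,c,.036,T),4))
E
```

```text
t 3.0 tcp [0.4683 0.2045 0.1797] yaw 29.71 F [-1.1  0.4  0.7] w 0.999 tilt 0.03 q [-0.8   0.27  0.32  2.01 -0.11  0.87  0.09]
tcp px [[277.63129622 262.98273801]]
ball1_center [280.1 175.7] 0.95 [0.4576 0.2272 0.036 ]
ball1_center [280.7  81.3] 0.74 [0.4155 0.3017 0.036 ]
ball1_center [280.8 166.5] 0.47 [0.4538 0.2352 0.036 ]
ball_stand [280.2 128.9] 0.93 [0.4359 0.2656 0.    ]
ball 0.7 (279.8448181152344, 81.46551513671875) 13.830330848693848 [0.4149 0.3012 0.036 ]
ball 0.68 (280.13006591796875, 169.696533203125) 11.7289400100708 [0.4548 0.2322 0.036 ]
```

View pics/w1.png

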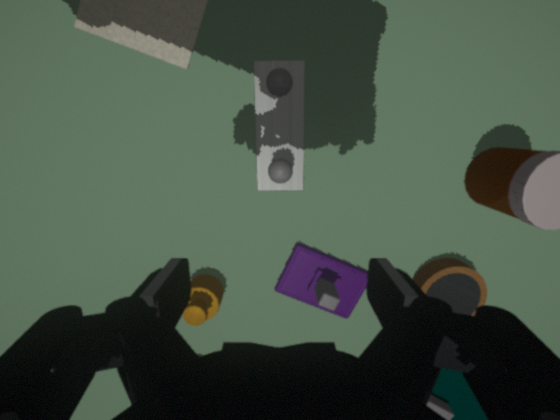

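Wrist view: the balls are at (280,170) and (280,82), which gives ball1 (.4547,.232) and ball2 (.415,.301), 79.6 mm apart as it should be.

```bash
python3 - <<'E'
from h import *
P=plan([.4546,.2320,.10],30); P=plan([.4546,.2320,.017],30,T=P)
E
```

```text
3 -1 0 -0.07 0.22 0 0 0.01; -1 0.01 -0.07 0.22 0 0 0.02; -1 0 -0.08 0.225 -0.009 -0.004 0.011
end [0.4545 0.232  0.1   ]
3 -1 0 0 0.23 0 0 0; -1 0 0 0.23 0 0 0; -1 0 0 0.232 0 0 0
end [0.4545 0.232  0.017 ]
```

Request:
apply_moves(moves="-1 0 -0.07 0.22 0 0 -0.04; -1 0.01 -0.07 0.22 0 0 -0.03; -1 0 -0.08 0.22 0 0 0; -1 0 0 0.23 0 0 0; -1 0 0 0.15 0 0 0; -1 0 0 0 0 0 0; -1 0 0 0 0 0 0")

```text
t: 3.78
eef_pos: [0.4542, 0.2311, 0.0545]
tool_rot: [0.0, 0.965, 0.262, -0.001]
contact_force: [-0.1, -0.6, -0.5]
gripper_width: 0.999
```

```bash
python3 - <<'E'
from h import *
T=st(); p=imaging.read_camera('wrist'); save(p,'w2')
for o in ['ball1_center']:
    for r in nets.spot_point(p,o)[:3]: print(o,np.round(r['location'],1),round(r['score'],2),np.round(onz(p,r['location'],.036,T),4))
plan([.4546,.2320,.017],30)
E
```

```text
t 3.78 tcp [0.4542 0.2311 0.0545] yaw 30.4 F [-0.1 -0.6 -0.5] w 0.999 tilt 0.11 q [-0.79  0.47  0.24  2.1  -0.2   0.6   0.12]
ball1_center [278.3 251.3] 0.83 [0.4551 0.2302 0.036 ]
ball1_center [275.2 106.3] 0.66 [0.4129 0.2988 0.036 ]
1 -1 -0.006 -0.01 0.326 -0.005 -0.028 0.082
end [0.4546 0.232  0.017 ]
```

View pics/w2.png

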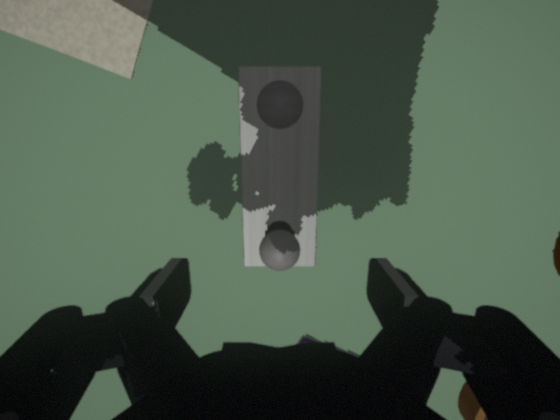

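The ball (280,249) is centred between the fingertips (188 and 370), so I descend and grip.

Request:
apply_moves(moves="-1 -0.005 -0.005 0.16 0 0 0.08; -1 0 0 0.16 0 0 0; -1 0 0 0 0 0 0; 1 0 0 0 0 0 0; 1 0 0 0 0 0 0; 1 0 0 0 0 0 0; 1 0 0 0 0 0 0; 1 0 0 0 0 0 0; 1 0 0 0 0 0 0; 1 0 0 0 0 0 0; 1 0 0 0 0 0 0; 1 0 0 0 0 0 0")

```text
t: 4.88
eef_pos: [0.4547, 0.2308, 0.0169]
tool_rot: [-0.0, 0.966, 0.258, 0.0]
contact_force: [-0.2, 0.1, 5.7]
gripper_width: 0.259
```

```bash
python3 - <<'E'
from h import *
T=st(); p=imaging.read_camera('wrist'); save(p,'w3')
E
```

```text
t 4.88 tcp [0.4547 0.2308 0.0169] yaw 29.96 F [-0.2  0.1  5.7] w 0.259 tilt 0.06 q [-0.77  0.54  0.22  2.11 -0.23  0.51  0.14]
```

View pics/w3.png

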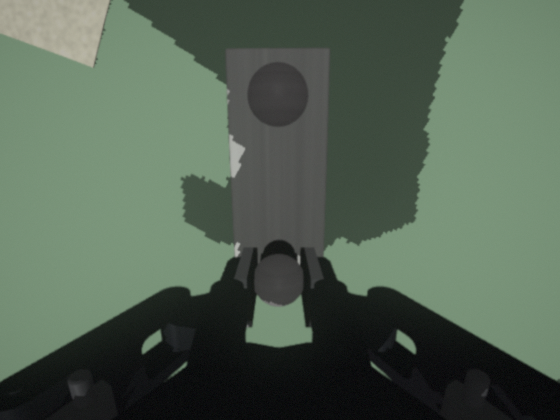

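```bash
python3 - <<'E'
from h import *
P=plan([.4547,.231,.06],30,g=1); P=plan([.50,.05,.17],5,g=1,T=P);P=plan([.4225,-.334,.17],-31,g=1,T=P)
E
```

```text
2 1 0 0 -0.18 0 -0.01 0; 1 0.001 -0.001 -0.179 -0.003 -0.004 -0.01
end [0.4547 0.231  0.06  ]
7 1 -0.06 0.21 -0.13 0 0 0.89; 1 -0.05 0.22 -0.13 0 0 0.89; 1 -0.03 0.22 -0.13 0 0 0.89; 1 -0.02 0.22 -0.13 0 0 0.9; 1 -0.01 0.22 -0.13 0 0 0.89; 1 0.01 0.22 -0.13 0 0 0.9; 1 0.02 0.227 -0.136 0 0 0.89
end [0.5001 0.05   0.1699]
10 1 -0.09 0.31 0 0 0 0.9; 1 -0.07 0.32 0 0 0 0.9; 1 -0.05 0.32 0 0 0 0.9; 1 -0.03 0.33 0 0 0 0.9; 1 -0.01 0.33 0 0 0 0.9; 1 0.01 0.33 0 0 0 0.9; 1 0.03 0.32 0 0 0 0.9; 1 0.05 0.32 0 0 0 0.9; 1 0.06 0.32 0 0 0 0.9; 1 0.088 0.316 0 0 0 0.9
end [ 0.4225 -0.334   0.17  ]
```

Request:
apply_moves(moves="1 0 0 -0.18 0 0 0; 1 0 0 -0.18 0 0 0; 1 -0.06 0.21 -0.13 0 0 0.89; 1 -0.05 0.22 -0.13 0 0 0.89; 1 -0.03 0.22 -0.13 0 0 0.89; 1 -0.02 0.22 -0.13 0 0 0.9; 1 -0.01 0.22 -0.13 0 0 0.89; 1 0.01 0.22 -0.13 0 0 0.9; 1 0.02 0.23 -0.13 0 0 0.89")

```text
t: 5.68
eef_pos: [0.4992, 0.048, 0.1694]
tool_rot: [-0.0, 0.999, 0.042, -0.0]
contact_force: [0.2, 0.3, -0.9]
gripper_width: 0.258
```

Request:
apply_moves(moves="1 -0.09 0.31 0 0 0 0.9; 1 -0.07 0.32 0 0 0 0.9; 1 -0.05 0.32 0 0 0 0.9; 1 -0.03 0.33 0 0 0 0.9; 1 -0.01 0.33 0 0 0 0.9; 1 0.01 0.33 0 0 0 0.9; 1 0.03 0.32 0 0 0 0.9; 1 0.05 0.32 0 0 0 0.9; 1 0.06 0.32 0 0 0 0.9; 1 0.09 0.32 0 0 0 0.9; 1 0 0 0 0 0 0; 1 0 0 0 0 0 0")

```text
t: 6.68
eef_pos: [0.4199, -0.3378, 0.1687]
tool_rot: [0.001, 0.963, -0.27, -0.0]
contact_force: [0.5, 0.2, -1.1]
gripper_width: 0.259
```

```bash
python3 - <<'E'
from h import *
T=st(); p=imaging.read_camera('wrist'); save(p,'w4')
for o,z in [('pocket_a',.016),('lid_home',.066),('case',0)]:
    for r in nets.spot_point(p,o)[:3]: print(o,np.round(r['location'],1),round(r['score'],2),np.round(onz(p,r['location'],z,T),4))
E
```

```text
t 6.68 tcp [ 0.4199 -0.3378  0.1687] yaw -31.34 F [ 0.5  0.2 -1.1] w 0.259 tilt 0.08 q [-0.    0.4   0.72  1.98 -0.33  0.89  0.34]
pocket_a [243.1 110.4] 0.7 [ 0.4365 -0.2469  0.016 ]
lid_home [282.1 125.7] 0.55 [ 0.4597 -0.2786  0.066 ]
lid_home [275.8 267.2] 0.27 [ 0.3914 -0.3809  0.066 ]
case [279.8 131.7] 0.62 [ 0.456  -0.2819  0.    ]
```

View pics/w4.png

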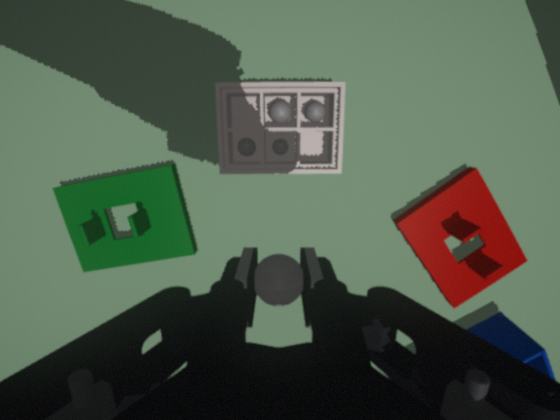

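```bash
cat >> h.py <<'E'
def overlay(p,T,name,cx,cy,yaw,roi,f=4,kind='case'):
    im=cv2.resize(p['image'],None,fx=f,fy=f,interpolation=cv2.INTER_CUBIC)[:,:,::-1].copy()
    c,s=np.cos(np.radians(yaw)),np.sin(np.radians(yaw))
    def rect(x0,y0,hx,hy,z,col):
        q=np.array([[x0-hx,y0-hy],[x0+hx,y0-hy],[x0+hx,y0+hy],[x0-hx,y0+hy]])
        w=np.c_[cx+c*q[:,0]-s*q[:,1],cy+s*q[:,0]+c*q[:,1],np.full(4,z)]
        u=((proj(p,w,T)+.5)*f).astype(np.int32); cv2.polylines(im,[u.reshape(-1,1,2)],True,col,1)
    if kind=='case':
        rect(0,0,.056,.0395,.038,(0,0,255)); rect(0,0,.052,.0355,.038,(255,0,0))
        for i in(-1,0,1):
            for j in(-.5,.5): rect(i*.033,j*.033,.015,.015,.032,(0,255,255))
    else:
        rect(0,0,.065,.0485,.042,(0,0,255)); rect(0,0,.010,.008,.072,(255,255,0)); rect(-.0255,0,.0025,.011,.070,(0,255,255)); rect(.0255,0,.0025,.011,.070,(0,255,255)); rect(0,0,.0175,.0175,.042,(255,0,0))
    l,t,r,b=roi; cv2.imwrite('pics/'+name+'.png',im[t*f:b*f,l*f:r*f])
E
python3 - <<'E'
from h import *
T=st(); p=imaging.read_camera('wrist'); overlay(p,T,'o4',.457,-.279,-31.3,(190,60,370,200))
E
```

```text
t 6.88 tcp [ 0.4223 -0.3336  0.1685] yaw -30.88 F [ 0.2  1.  -1.2] w 0.257 tilt 0.08 q [-0.01  0.39  0.71  1.98 -0.33  0.89  0.34]
```

View pics/o4.png

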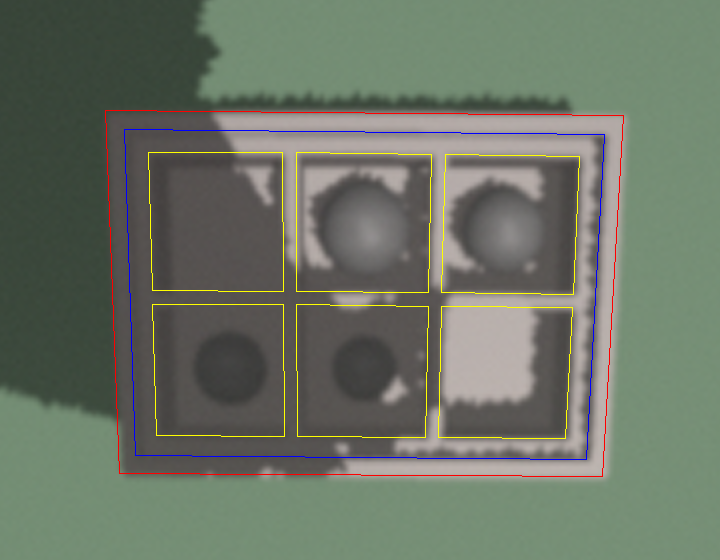

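```bash
python3 - <<'E'
from h import *
T=st(); p=imaging.read_camera('wrist')
hs=nets.outline_of(p,'ball1')
for r in hs[:5]:
    ys,xs=np.nonzero(r['region']); c=(xs.mean(),ys.mean()); print(round(r['score'],2),c,len(xs))
g=T[2,3]+.019
X=onz(p,(278.7,280),g,T); print('ball in tool',np.linalg.inv(T)@np.r_[X,1], proj(p,T[:3,3]-T[:3,2]*.019,T))
P=plan([.4374,-.2478,.12],-31,g=1); P=plan([.4374,-.2478,.042],-31,g=1,T=P)
E
```

```text
t 6.93 tcp [ 0.4224 -0.3336  0.1686] yaw -30.87 F [ 1.1  0.5 -0.6] w 0.251 tilt 0.06 q [-0.01  0.39  0.71  1.98 -0.33  0.89  0.34]
0.8 (np.float64(278.50684285040114), np.float64(279.90608777725345)) 2119
ball in tool [ 3.17776183e-04 -5.26213775e-04 -1.89998258e-02  1.00000000e+00] [[278.01317348 281.02164142]]
3 1 -0.09 -0.23 0.14 0 0 0.01; 1 -0.09 -0.23 0.13 0 0 0.01; 1 -0.082 -0.221 0.137 -0.009 0.004 0.006
end [ 0.4374 -0.2478  0.12  ]
2 1 0 0 0.33 0 0 0; 1 0 0 0.32 0 0 0
end [ 0.4374 -0.2478  0.042 ]
```

Request:
apply_moves(moves="1 -0.09 -0.23 0.14 0 0 0; 1 -0.09 -0.23 0.13 0 0 0; 1 -0.08 -0.22 0.14 0 0 0; 1 0 0 0.2 0 0 0; 1 0 0 0.2 0 0 0; 1 0 0 0.12 0 0 0; 1 0 0 0.12 0 0 0; 1 0 0 0 0 0 0; 1 0 0 0 0 0 0; 1 0 0 0 0 0 0")

```text
t: 7.87
eef_pos: [0.4376, -0.2494, 0.0436]
tool_rot: [0.0, 0.964, -0.267, 0.0]
contact_force: [0.4, 0.4, -0.9]
gripper_width: 0.258
```

```bash
python3 - <<'E'
from h import *
T=st(); p=imaging.read_camera('wrist'); save(p,'w5'); overlay(p,T,'o5',.457,-.279,-31.3,(150,180,420,370),3)
E
```

```text
t 7.87 tcp [ 0.4376 -0.2494  0.0436] yaw -31.02 F [ 0.4  0.4 -0.9] w 0.258 tilt 0.06 q [-0.04  0.54  0.56  2.13 -0.5   0.6   0.33]
```

View pics/o5.png

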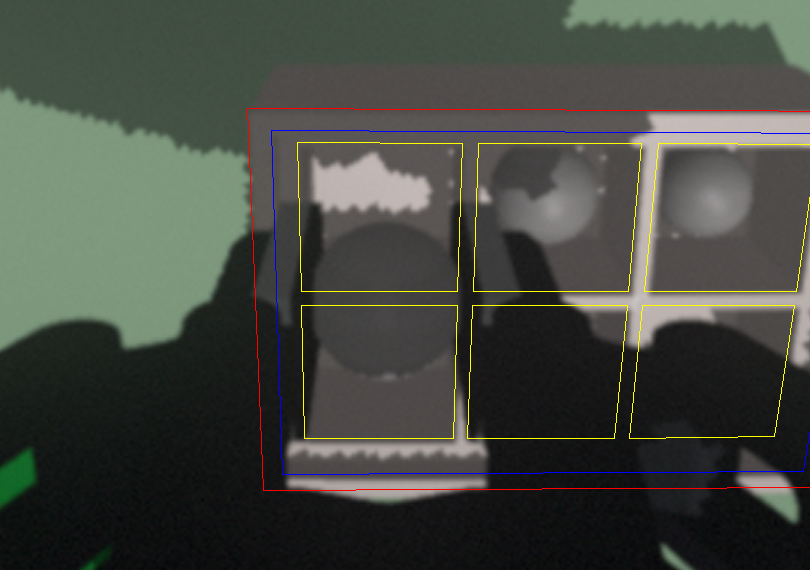

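Request:
apply_moves(moves="1 -0.007 -0.01 0.01 0 0 0; 1 0 0 0 0 0 0; -0.4 0 0 0 0 0 0; -0.4 0 0 0 0 0 0; -0.4 0 0 0 0 0 0; -0.4 0 0 0 0 0 0; -0.4 0 0 0 0 0 0; -0.4 0 0 -0.3 0 0 0; -0.4 0 0 -0.3 0 0 0; -1 0 0 -0.3 0 0 0; -1 0 0.2 -0.12 0 0 0; -1 0 0.2 0 0 0 0")

```text
t: 8.92
eef_pos: [0.4149, -0.2897, 0.1677]
tool_rot: [0.0, 0.964, -0.266, 0.003]
contact_force: [0.4, -0.8, 0.1]
gripper_width: 0.998
```

```bash
python3 - <<'E'
from h import *
T=st(); p=imaging.read_camera('wrist'); save(p,'w6')
P=plan([.50,-.05,.17],5,g=-1); P=plan([.415,.301,.10],30,g=-1,T=P)
E
```

```text
t 8.92 tcp [ 0.4149 -0.2897  0.1677] yaw -30.82 F [ 0.4 -0.8  0.1] w 0.998 tilt 0.39 q [-0.12  0.34  0.74  2.06 -0.31  0.85  0.26]
10 -1 -0.04 -0.21 0 0 -0.01 -0.91; -1 -0.03 -0.22 0 0 -0.01 -0.91; -1 -0.01 -0.22 0 0 -0.01 -0.9; -1 0 -0.22 0 0.01 0 -0.91; -1 0.01 -0.21 -0.01 0 -0.01 -0.9; -1 0.03 -0.21 0 0.01 0 -0.91; -1 0.04 -0.21 -0.01 0 -0.01 -0.9; -1 0.05 -0.21 0 0.01 0 -0.91; -1 0.07 -0.21 -0.01 0 -0.01 -0.9; -1 0.075 -0.205 -0.001 0.007 -0.004 -0.908
end [ 0.5  -0.05  0.17]
10 -1 -0.05 -0.3 0.06 0 0 -0.62; -1 -0.03 -0.3 0.06 0 0 -0.63; -1 -0.02 -0.3 0.06 0 0 -0.62; -1 -0.01 -0.3 0.06 0 0 -0.63; -1 0.01 -0.3 0.06 0 0 -0.62; -1 0.02 -0.3 0.06 0 0 -0.63; -1 0.03 -0.3 0.06 0 0 -0.62; -1 0.05 -0.3 0.05 0 0 -0.63; -1 0.06 -0.29 0.06 0 0 -0.62; -1 0.076 -0.291 0.053 0 0 -0.63
end [0.415 0.301 0.1  ]
```

View pics/w6.png

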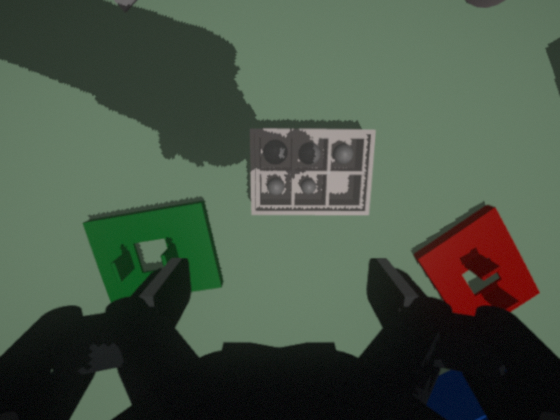

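Request:
apply_moves(moves="-1 -0.04 -0.21 0 0 0 -0.91; -1 -0.03 -0.22 0 0 0 -0.91; -1 -0.01 -0.22 0 0 0 -0.9; -1 0 -0.22 0 0 0 -0.91; -1 0.01 -0.21 0 0 0 -0.9; -1 0.03 -0.21 0 0 0 -0.91; -1 0.04 -0.21 0 0 0 -0.9; -1 0.05 -0.21 0 0 0 -0.91; -1 0.07 -0.21 0 0 0 -0.9; -1 0.075 -0.205 0 0 0 -0.9")

```text
t: 9.8
eef_pos: [0.5011, -0.0433, 0.1639]
tool_rot: [-0.0, 0.999, 0.046, -0.0]
contact_force: [-0.1, -1.2, 0.5]
gripper_width: 1.001
```

Request:
apply_moves(moves="-1 -0.05 -0.3 0.07 0 0 -0.62; -1 -0.03 -0.3 0.07 0 0 -0.63; -1 -0.02 -0.3 0.07 0 0 -0.62; -1 -0.01 -0.3 0.07 0 0 -0.63; -1 0.01 -0.3 0.07 0 0 -0.62; -1 0.02 -0.3 0.07 0 0 -0.63; -1 0.03 -0.3 0.07 0 0 -0.62; -1 0.05 -0.3 0.08 0 0 -0.63; -1 0.06 -0.29 0.09 0 0 -0.62; -1 0.075 -0.29 0.09 0 0 -0.63; -1 0 0 0 0 0 0; -1 0 0 0 0 0 0")

```text
t: 10.8
eef_pos: [0.4135, 0.308, 0.0731]
tool_rot: [0.0, 0.965, 0.262, -0.001]
contact_force: [-0.0, -1.3, -0.4]
gripper_width: 1.001
```

```bash
python3 - <<'E'
from h import *
T=st(); p=imaging.read_camera('wrist'); save(p,'w7')
for r in nets.outline_of(p,'ball2')[:3]:
    ys,xs=np.nonzero(r['region']); (c,rad)=cv2.minEnclosingCircle(np.c_[xs,ys].astype(np.float32)); print('ball',r['score'],c,rad,np.round(onz(p,c,.036,T),4))
plan([.415,.301,.017],30)
E
```

```text
t 10.8 tcp [0.4135 0.308  0.0731] yaw 30.41 F [-0.  -1.3 -0.4] w 1.001 tilt 0.09 q [-0.98  0.45  0.27  2.08 -0.19  0.64 -0.05]
ball 0.81 (273.3728942871094, 248.559326171875) 18.57000160217285 [0.4146 0.3005 0.036 ]
2 -1 -0.01 0.01 0.24 0.01 0.01 0.01; -1 -0.007 0.019 0.234 0.001 0.002 0.014
end [0.415 0.301 0.017]
```

View pics/w7.png

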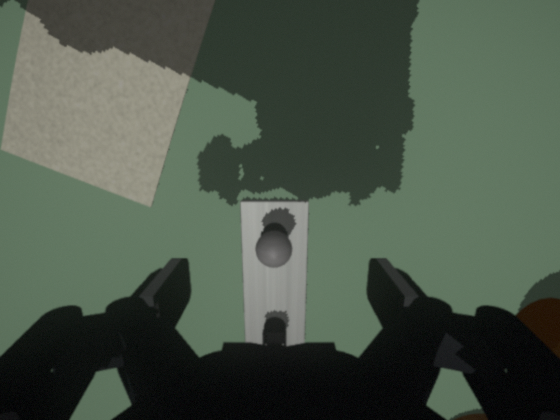

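Request:
apply_moves(moves="-1 -0.01 0.015 0.2 0 0 0.05; -1 -0.008 0.015 0.15 0 0 0; -1 0 0 0.12 0 0 0; -1 0 0 0 0 0 0; -1 0 0 0 0 0 0; -1 0 0 0 0 0 0")

```text
t: 11.4
eef_pos: [0.4159, 0.3013, 0.0186]
tool_rot: [-0.0, 0.966, 0.258, 0.001]
contact_force: [-0.6, 0.6, 0.6]
gripper_width: 0.998
```

```bash
python3 - <<'E'
from h import *
T=st(); p=imaging.read_camera('wrist'); save(p,'w8')
for r in nets.outline_of(p,'ball2')[:3]:
    ys,xs=np.nonzero(r['region']); (c,rad)=cv2.minEnclosingCircle(np.c_[xs,ys].astype(np.float32)); print('ball',r['score'],c,rad,np.round(onz(p,c,.036,T),4))
plan([.4148,.3008,.017],30)
E
```

```text
t 11.4 tcp [0.4159 0.3013 0.0186] yaw 29.86 F [-0.6  0.6  0.6] w 0.998 tilt 0.06 q [-0.93  0.54  0.23  2.1  -0.24  0.52 -0.01]
ball 0.79 (274.3539733886719, 279.4332580566406) 26.287389755249023 [0.4147 0.3003 0.036 ]
1 -1 -0.012 0.005 0.015 -0.005 -0.028 -0.022
end [0.4149 0.3008 0.017 ]
```

View pics/w8.png

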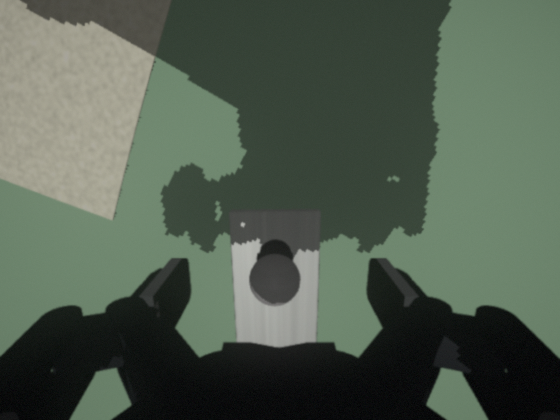

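Ball2 is centred on pixel 274.4 against 278.5 when gripped, about 1.7 mm off, so I shift and grip.

Request:
apply_moves(moves="-1 -0.013 0 0.012 0 0 0; -1 0 0 0 0 0 0; -1 0 0 0 0 0 0; 1 0 0 0 0 0 0; 1 0 0 0 0 0 0; 1 0 0 0 0 0 0; 1 0 0 0 0 0 0; 1 0 0 0 0 0 0; 1 0 0 0 0 0 0; 1 0 0 0 0 0 0; 1 0 0 0 0 0 0; 1 0 0 0 0 0 0")

```text
t: 12.5
eef_pos: [0.4137, 0.3012, 0.0163]
tool_rot: [-0.0, 0.966, 0.258, 0.0]
contact_force: [-0.5, 0.5, 0.9]
gripper_width: 0.255
```

```bash
python3 - <<'E'
from h import *
T=st(); p=imaging.read_camera('wrist'); save(p,'w9')
P=plan([.415,.3005,.06],30,g=1); P=plan([.50,.05,.17],5,g=1,T=P);P=plan([.4766,-.3102,.12],-31,g=1,T=P)
E
```

```text
t 12.5 tcp [0.4137 0.3012 0.0163] yaw 29.96 F [-0.5  0.5  0.9] w 0.255 tilt 0.01 q [-0.93  0.54  0.23  2.11 -0.24  0.52 -0.01]
2 1 0 0.01 -0.18 0 0 0; 1 0.007 0 -0.184 -0.001 -0.003 -0.009
end [0.415  0.3005 0.06  ]
8 1 -0.05 0.27 -0.11 0 0 0.78; 1 -0.04 0.27 -0.12 0 0 0.78; 1 -0.02 0.28 -0.11 0 0 0.78; 1 -0.01 0.28 -0.12 0 0 0.78; 1 0 0.27 -0.11 0 0 0.78; 1 0.02 0.27 -0.12 0 0 0.78; 1 0.04 0.28 -0.11 0 0 0.78; 1 0.047 0.269 -0.117 0 0 0.79
end [0.5  0.05 0.17]
10 1 -0.05 0.3 0.04 0 0 0.9; 1 -0.03 0.3 0.04 0 0 0.9; 1 -0.01 0.3 0.04 0 0 0.9; 1 0.01 0.3 0.04 0 0 0.9; 1 0.03 0.3 0.04 0 0 0.9; 1 0.05 0.3 0.04 0 0 0.9; 1 0.07 0.29 0.04 0 0 0.9; 1 0.09 0.29 0.05 0 0 0.9; 1 0.1 0.28 0.04 0 0 0.9; 1 0.123 0.271 0.047 0 0 0.9
end [ 0.4766 -0.3103  0.12  ]
```

View pics/w9.png

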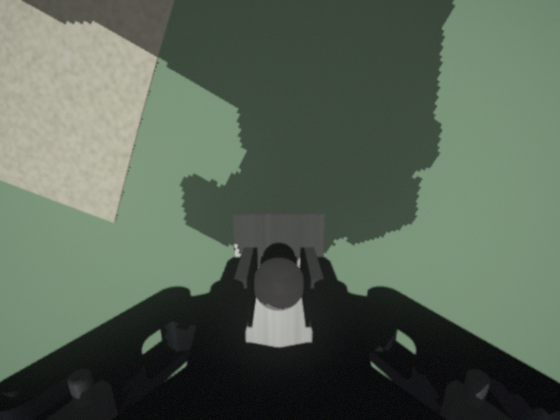

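Request:
apply_moves(moves="1 0 0 -0.18 0 0 0; 1 0 0 -0.18 0 0 0; 1 -0.05 0.27 -0.11 0 0 0.78; 1 -0.04 0.27 -0.12 0 0 0.78; 1 -0.02 0.28 -0.11 0 0 0.78; 1 -0.01 0.28 -0.12 0 0 0.78; 1 0 0.27 -0.11 0 0 0.78; 1 0.02 0.27 -0.12 0 0 0.78; 1 0.04 0.28 -0.11 0 0 0.78; 1 0.05 0.27 -0.12 0 0 0.79")

```text
t: 13.38
eef_pos: [0.4986, 0.0487, 0.1704]
tool_rot: [-0.0, 0.999, 0.042, -0.0]
contact_force: [1.0, -0.5, -0.7]
gripper_width: 0.258
```

Request:
apply_moves(moves="1 -0.05 0.3 0.04 0 0 0.9; 1 -0.03 0.3 0.04 0 0 0.9; 1 -0.01 0.3 0.04 0 0 0.9; 1 0.01 0.3 0.04 0 0 0.9; 1 0.03 0.3 0.04 0 0 0.9; 1 0.05 0.3 0.04 0 0 0.9; 1 0.07 0.29 0.04 0 0 0.9; 1 0.09 0.29 0.04 0 0 0.9; 1 0.1 0.28 0.04 0 0 0.9; 1 0.12 0.27 0.04 0 0 0.9; 1 0 0 0 0 0 0; 1 0 0 0 0 0 0")

```text
t: 14.38
eef_pos: [0.4735, -0.3118, 0.1214]
tool_rot: [0.001, 0.963, -0.27, -0.001]
contact_force: [0.2, 0.2, -1.5]
gripper_width: 0.259
```

```bash
python3 - <<'E'
from h import *
T=st(); p=imaging.read_camera('wrist'); save(p,'w10'); overlay(p,T,'o10',.457,-.279,-31.3,(150,120,420,320),3)
P=plan([.4761,-.3110,.042],-31.3,g=1)
E
```

```text
t 14.38 tcp [ 0.4735 -0.3118  0.1214] yaw -31.28 F [ 0.2  0.2 -1.5] w 0.259 tilt 0.09 q [-0.03  0.51  0.66  1.95 -0.42  0.82  0.31]
2 1 0.01 0 0.33 0 0.01 0.03; 1 0.009 0.001 0.332 0.002 0.008 0.02
end [ 0.4761 -0.311   0.0419]
```

View pics/o10.png

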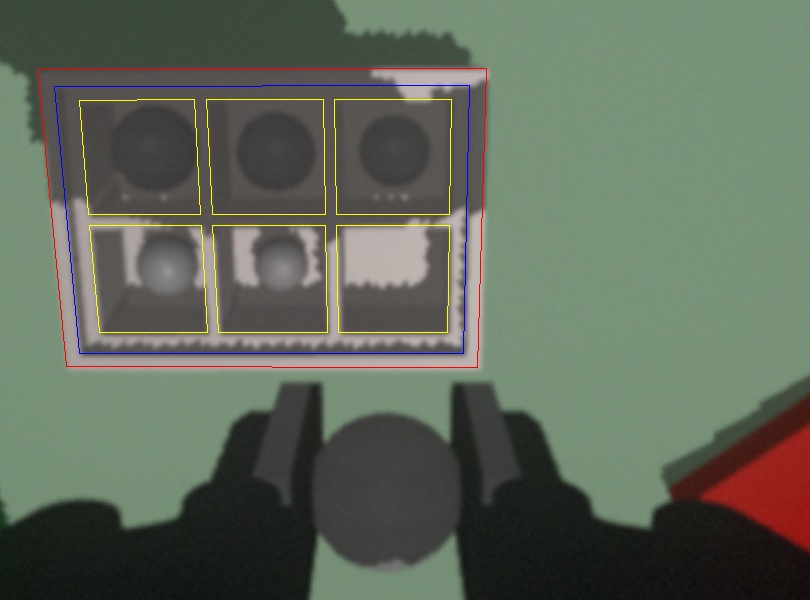

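Request:
apply_moves(moves="1 0.01 0 0.2 0 0 0.02; 1 0.009 0 0.2 0 0 0.02; 1 0 0 0.14 0 0 0; 1 0 0 0.12 0 0 0; 1 0 0 0 0 0 0; 1 0 0 0 0 0 0; 1 0 0 0 0 0 0")

```text
t: 15.02
eef_pos: [0.4777, -0.31, 0.0435]
tool_rot: [-0.0, 0.963, -0.268, 0.0]
contact_force: [0.1, -0.7, -0.0]
gripper_width: 0.256
```

```bash
python3 - <<'E'
from h import *
T=st(); p=imaging.read_camera('wrist'); save(p,'w11'); overlay(p,T,'o11',.457,-.279,-31.3,(150,160,420,360),3)
P=plan([.4761,-.3110,.042],-31.3,g=1)
E
```

```text
t 15.02 tcp [ 0.4777 -0.31    0.0435] yaw -31.11 F [ 0.1 -0.7 -0. ] w 0.256 tilt 0.06 q [ 0.04  0.62  0.56  1.98 -0.52  0.68  0.39]
1 1 -0.01 0.012 0.015 -0.008 -0.022 0.043
end [ 0.476  -0.311   0.0419]
```

View pics/o11.png

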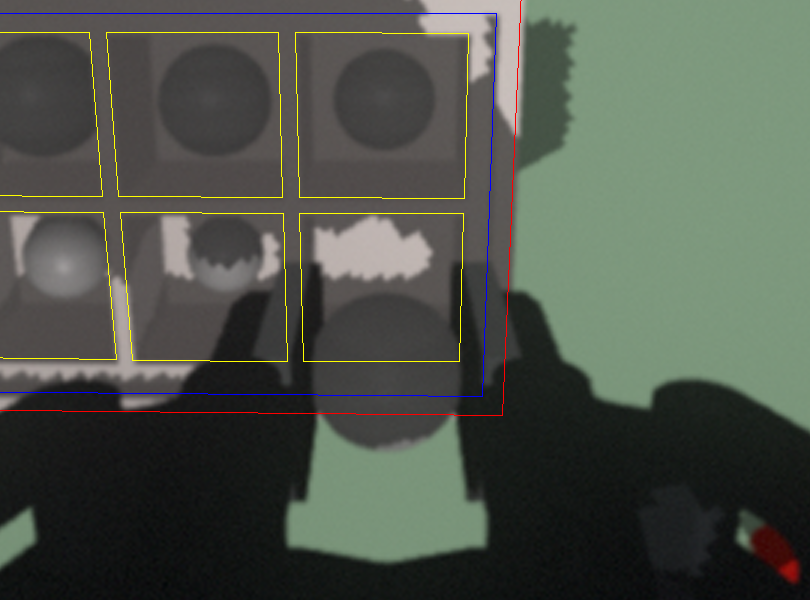

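Request:
apply_moves(moves="1 -0.008 -0.005 0.01 0 0 0; 1 0 0 0 0 0 0; -0.4 0 0 0 0 0 0; -0.4 0 0 0 0 0 0; -0.4 0 0 0 0 0 0; -0.4 0 0 0 0 0 0; -0.4 0 0 0 0 0 0; -0.4 0 0 -0.3 0 0 0; -0.4 0 0 -0.3 0 0 0; -1 0 0 -0.3 0 0 0; -1 0 0.2 -0.12 0 0 0; -1 0 0 0 0 0 0")

```text
t: 16.07
eef_pos: [0.4635, -0.3352, 0.1682]
tool_rot: [0.002, 0.963, -0.271, 0.003]
contact_force: [-1.0, -1.1, -0.8]
gripper_width: 1.0
```

```bash
python3 - <<'E'
from h import *
T=st(); p=imaging.read_camera('wrist'); save(p,'w12')
# view pose for lids: tool yaw 63
yaw=63; d=down(yaw); tgt=np.array([.634,-.025,.2])+d[:,1]*.067; print(tgt)
P=plan([tgt[0],tgt[1],.2],yaw,g=-1); 
yaw=-27; d=down(yaw); tgt=np.array([.634,-.025,.2])+d[:,1]*.067; print(tgt)
E
```

```text
t 16.07 tcp [ 0.4635 -0.3352  0.1682] yaw -31.42 F [-1.  -1.1 -0.8] w 1.0 tilt 0.44 q [-0.03  0.45  0.71  1.91 -0.37  0.91  0.32]
[ 0.69369744 -0.05541736  0.2       ]
25 -1 0.02 -0.12 -0.01 0 0 -0.94; -1 0.02 -0.12 -0.01 0 0 -0.94; -1 0.03 -0.12 -0.01 0 0 -0.94; -1 0.04 -0.11 -0.01 0 0 -0.94; -1 0.05 -0.11 -0.01 0 0 -0.94; -1 0.05 -0.11 -0.01 0 0 -0.94; -1 0.06 -0.1 -0.01 0 0 -0.95; -1 0.07 -0.1 -0.01 0 0 -0.94; -1 0.07 -0.09 -0.01 0 0 -0.95; -1 0.08 -0.09 -0.01 0 0 -0.94; -1 0.09 -0.08 -0.01 0 0 -0.95; -1 0.09 -0.08 -0.01 0 0 -0.94; -1 0.1 -0.07 -0.01 0 0 -0.95; -1 0.1 -0.06 -0.01 0.01 0 -0.94; -1 0.11 -0.06 -0.01 0.01 0 -0.95; -1 0.11 -0.05 -0.01 0 0 -0.94; -1 0.11 -0.04 -0.01 0.01 0 -0.95; -1 0.11 -0.04 -0.01 0 0 -0.94; -1 0.12 -0.03 -0.01 0.01 0 -0.95; -1 0.12 -0.02 -0.02 0 0 -0.94; -1 0.12 -0.01 -0.01 0.01 0 -0.95; -1 0.12 -0.01 -0.02 0 0 -0.94; -1 0.12 0 -0.01 0.01 -0.01 -0.95; -1 0.12 0.01 -0.02 0 0 -0.94; -1 0.119 0.025 -0.01 0.01 -0.007 -0.948
end [ 0.6937 -0.0554  0.2   ]
[ 0.60358264 -0.08469744  0.2       ]
```

View pics/w12.png

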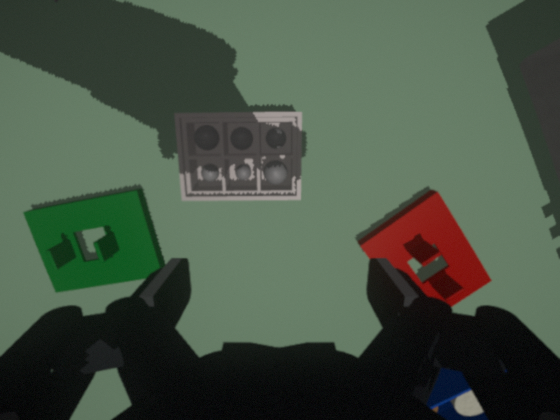

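All six pockets are filled in w12. Now to the lids, raising first to stay clear of the bottle.

Request:
apply_moves(moves="-1 0.02 -0.12 -0.1 0 0 -0.94; -1 0.02 -0.12 -0.1 0 0 -0.94; -1 0.03 -0.12 -0.1 0 0 -0.94; -1 0.04 -0.11 -0.1 0 0 -0.94; -1 0.05 -0.11 0 0 0 -0.94; -1 0.05 -0.11 0 0 0 -0.94; -1 0.06 -0.1 0 0 0 -0.95; -1 0.07 -0.1 0 0 0 -0.94; -1 0.07 -0.09 0 0 0 -0.95; -1 0.08 -0.09 0 0 0 -0.94; -1 0.09 -0.08 0 0 0 -0.95; -1 0.09 -0.08 0 0 0 -0.94")

```text
t: 17.12
eef_pos: [0.5745, -0.1939, 0.2126]
tool_rot: [-0.0, 0.992, 0.127, 0.0]
contact_force: [-0.4, 0.8, 0.5]
gripper_width: 0.999
```

Request:
apply_moves(moves="-1 0.1 -0.07 0 0 0 -0.95; -1 0.1 -0.06 0 0 0 -0.94; -1 0.11 -0.06 0 0 0 -0.95; -1 0.11 -0.05 0 0 0 -0.94; -1 0.11 -0.04 0 0 0 -0.95; -1 0.11 -0.04 0 0 0 -0.94; -1 0.12 -0.03 0 0 0 -0.95; -1 0.12 -0.02 0 0 0 -0.94; -1 0.12 -0.01 0 0 0 -0.95; -1 0.12 -0.01 0 0 0 -0.94; -1 0.12 0 0 0 0 -0.95; -1 0.12 0.01 0 0 0 -0.94")

```text
t: 18.12
eef_pos: [0.6843, -0.0597, 0.2126]
tool_rot: [-0.0, 0.867, 0.499, 0.0]
contact_force: [-0.5, 0.2, -0.2]
gripper_width: 0.998
```

Request:
apply_moves(moves="-1 0.12 0.02 0.08 0 0 -0.95; -1 0 0 0 0 0 0; -1 0 0 0 0 0 0; -1 0 0 0 0 0 0")

```text
t: 18.45
eef_pos: [0.6925, -0.0515, 0.2027]
tool_rot: [0.0, 0.852, 0.524, -0.0]
contact_force: [1.2, -0.9, 0.1]
gripper_width: 1.005
```

```bash
python3 - <<'E'
from h import *
T=st(); p=imaging.read_camera('wrist'); save(p,'w13')
for o,z in [('knob',.06),('lugs',.06),('outer_lid',.038)]:
    for r in nets.spot_point(p,o)[:2]: print(o,np.round(r['location'],1),round(r['score'],2),np.round(onz(p,r['location'],z,T),4))
r=nets.outline_of(p,'outer_lid')[0]; c=max(cv2.findContours(r['region'].astype(np.uint8),0,1)[0],key=cv2.contourArea)
print(cv2.minAreaRect(np.array([onz(p,q,.042,T)[:2] for q in c[:,0].astype(float)],np.float32)))
E
```

```text
t 18.45 tcp [ 0.6925 -0.0515  0.2027] yaw 63.17 F [ 1.2 -0.9  0.1] w 1.005 tilt 0.04 q [-0.2   0.54  0.27  1.55 -0.16  1.07  1.21]
knob [277.3 137.8] 0.73 [ 0.6379 -0.025   0.06  ]
knob [ 8.7 70.4] 0.71 [ 0.4663 -0.22    0.06  ]
((0.6385088562965393, -0.02618548274040222), (0.09745156764984131, 0.12858270108699799), 63.9748649597168)
```

View pics/w13.png

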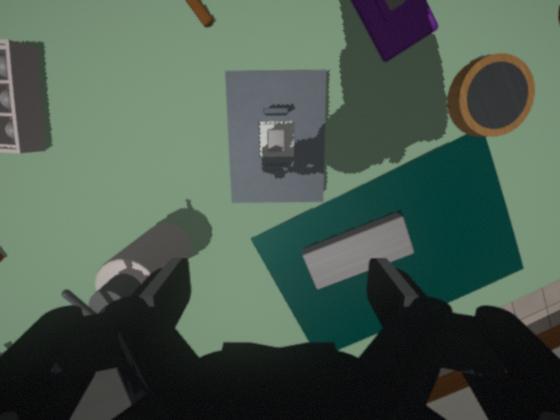

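```bash
python3 - <<'E'
from h import *
T=st(); p=imaging.read_camera('wrist'); overlay(p,T,'o13',.638,-.0258,-26.2,(200,50,350,220),5,'lid')
E
```

```text
t 18.7 tcp [ 0.6926 -0.0523  0.2028] yaw 63.12 F [-0.2 -0.1  0.2] w 1.001 tilt 0.03 q [-0.2   0.54  0.27  1.55 -0.16  1.07  1.21]
```

View pics/o13.png

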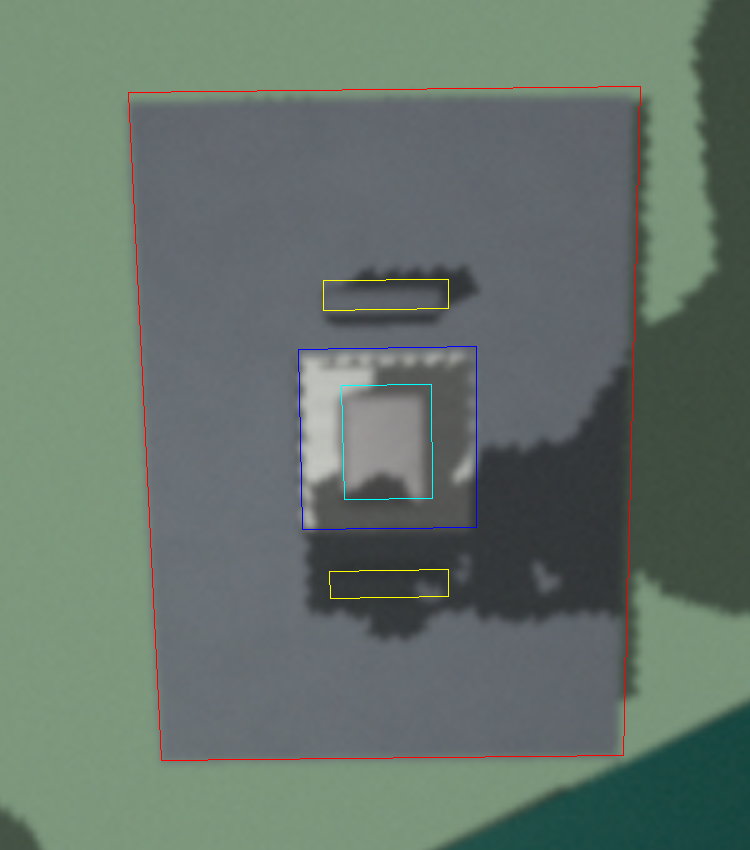

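```bash
sed -i 's/.0485,.042/.0485,.038/; s/.0175,.0175,.042/.0175,.0175,.038/' h.py; python3 - <<'E'
from h import *
T=st(); p=imaging.read_camera('wrist'); overlay(p,T,'o14',.6383,-.0263,-26.2,(200,50,350,220),5,'lid')
r=nets.outline_of(p,'outer_lid')[0]; c=max(cv2.findContours(r['region'].astype(np.uint8),0,1)[0],key=cv2.contourArea)
print(cv2.minAreaRect(np.array([onz(p,q,.038,T)[:2] for q in c[:,0].astype(float)],np.float32)))
plan([.6383,-.0263,.10],63.8)
E
```

```text
t 18.75 tcp [ 0.6926 -0.0521  0.2026] yaw 63.14 F [-0.  -0.3 -0.4] w 1.0 tilt 0.02 q [-0.2   0.54  0.27  1.55 -0.16  1.07  1.21]
((0.6385039687156677, -0.026789546012878418), (0.0978061705827713, 0.13044297695159912), 64.1803970336914)
3 -1 -0.01 -0.17 0.28 0 0 -0.05; -1 0 -0.17 0.29 0 0 -0.05; -1 -0.003 -0.161 0.284 0.002 -0.001 -0.058
end [ 0.6383 -0.0262  0.1   ]
```

View pics/o14.png

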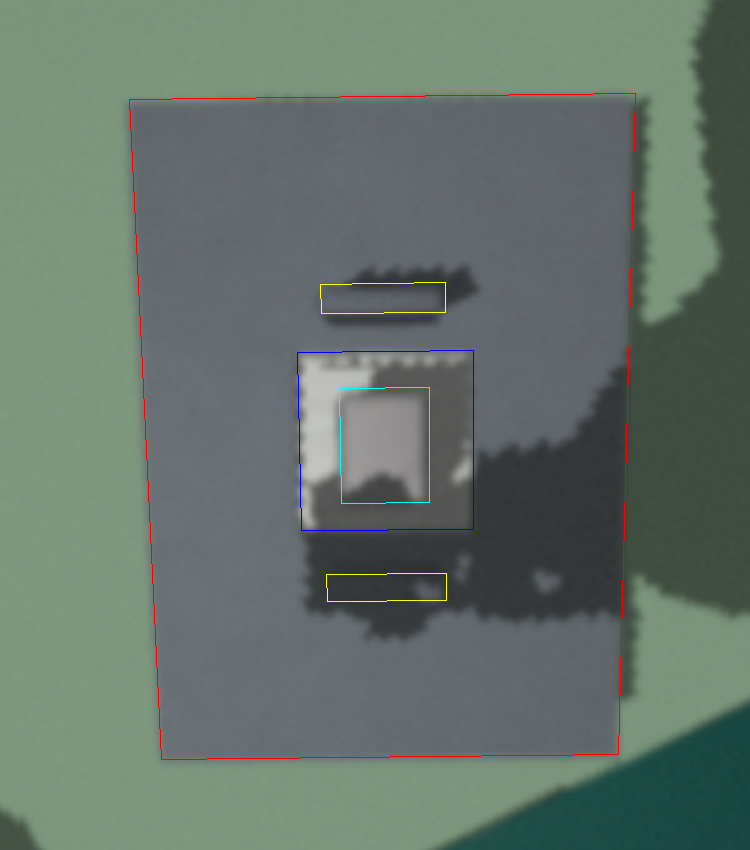

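Request:
apply_moves(moves="-1 0 -0.17 0.28 0 0 -0.05; -1 0 -0.17 0.29 0 0 -0.06; -1 0 -0.16 0.28 0 0 -0.07; -1 0 0 0 0 0 0; -1 0 0 0 0 0 0; -1 0 0 0 0 0 0")

```text
t: 19.35
eef_pos: [0.6404, -0.025, 0.1013]
tool_rot: [0.001, 0.848, 0.529, 0.001]
contact_force: [0.7, -0.4, -0.1]
gripper_width: 1.002
```

```bash
python3 - <<'E'
from h import *
T=st(); p=imaging.read_camera('wrist'); overlay(p,T,'o15',.6386,-.0258,-26.1,(150,120,410,320),3,'lid')
plan([.6386,-.0258,.043],63.9)
E
```

```text
t 19.35 tcp [ 0.6404 -0.025   0.1013] yaw 63.9 F [ 0.7 -0.4 -0.1] w 1.002 tilt 0.11 q [-0.23  0.57  0.24  1.76 -0.17  0.83  1.2 ]
2 -1 -0.01 -0.01 0.25 0.02 -0.01 0; -1 -0.004 -0.009 0.241 0.028 -0.008 -0.005
end [ 0.6386 -0.0258  0.043 ]
```

View pics/o15.png

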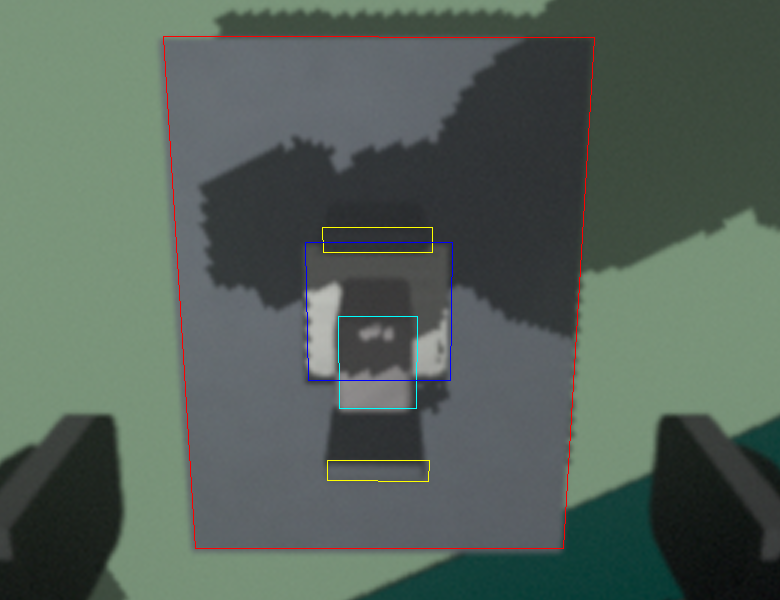

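Request:
apply_moves(moves="-1 -0.008 -0.01 0.2 0 0 0; -1 -0.006 -0.008 0.15 0 0 0; -1 0 0 0.13 0 0 0; -1 0 0 0 0 0 0; -1 0 0 0 0 0 0; -1 0 0 0 0 0 0", force=60)

```text
t: 19.9
eef_pos: [0.6383, -0.0256, 0.0445]
tool_rot: [0.001, 0.849, 0.529, 0.001]
contact_force: [0.4, 0.3, -0.1]
gripper_width: 1.001
```

```bash
python3 - <<'E'
from h import *
T=st(); p=imaging.read_camera('wrist'); save(p,'w16')
plan([.6386,-.0258,.043],63.9)
E
```

```text
t 19.9 tcp [ 0.6383 -0.0256  0.0445] yaw 63.89 F [ 0.4  0.3 -0.1] w 1.001 tilt 0.18 q [-0.21  0.64  0.22  1.79 -0.19  0.72  1.22]
1 -1 -0.001 0.004 0.013 0.043 -0.021 -0.001
end [ 0.6386 -0.0258  0.043 ]
```

View pics/w16.png

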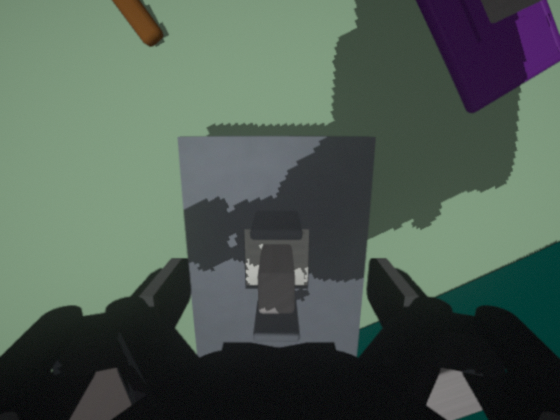

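Request:
apply_moves(moves="1 0 0 0 0.04 -0.02 0; 1 0 0 0 0 0 0; 1 0 0 0 0 0 0; 1 0 0 0 0 0 0; 1 0 0 0 0 0 0; 1 0 0 0 0 0 0; 1 0 0 0 0 0 0; 1 0 0 0 0 0 0; 1 0 0 0 0 0 0; 1 0 0 0 0 0 0; 1 0 0 0 0 0 0; 1 0 0 0 0 0 0")

```text
t: 20.95
eef_pos: [0.6366, -0.0251, 0.0429]
tool_rot: [-0.001, 0.848, 0.529, -0.001]
contact_force: [-1.5, 0.2, 5.0]
gripper_width: 0.177
```

```bash
python3 - <<'E'
from h import *
T=st(); p=imaging.read_camera('wrist'); save(p,'w17')
E
```

```text
t 20.95 tcp [ 0.6366 -0.0251  0.0429] yaw 63.92 F [-1.5  0.2  5. ] w 0.177 tilt 0.16 q [-0.21  0.65  0.21  1.79 -0.19  0.73  1.22]
```

View pics/w17.png

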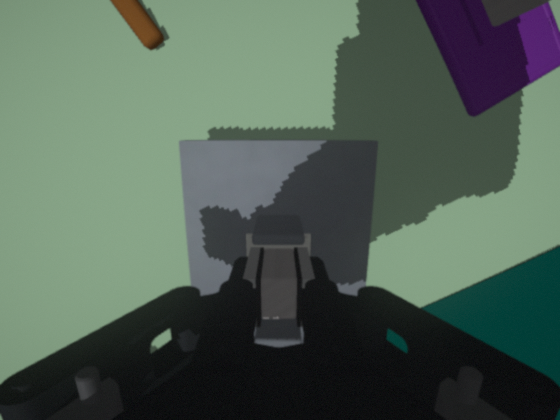

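```bash
python3 - <<'E'
from h import *
P=plan([.6366,-.0251,.125],63.9,g=1,n=5); P=plan([.53,-.13,.125],61,g=1,T=P,n=6);P=plan([.4553,-.278,.125],58.7,g=1,T=P,n=7)
E
```

```text
5 1 0 0 -0.14 -0.01 0 0; 1 0 0 -0.14 -0.01 0 0; 1 0 0 -0.13 -0.01 0.01 0; 1 0 0 -0.14 0 0 0; 1 0 -0.001 -0.134 -0.007 0.007 0.006
end [ 0.6366 -0.0251  0.125 ]
6 1 -0.2 -0.07 0 0 0 0.12; 1 -0.2 -0.07 0 0 0 0.12; 1 -0.2 -0.06 0 0 0 0.12; 1 -0.19 -0.06 0 0 0 0.12; 1 -0.2 -0.07 0 0 0 0.12; 1 -0.194 -0.059 0 0 0 0.125
end [ 0.53   -0.1299  0.125 ]
7 1 -0.2 0.01 0 0 0 0.08; 1 -0.2 0.01 0 0 0 0.08; 1 -0.2 0.01 0 0 0 0.08; 1 -0.2 0.01 0 0 0 0.08; 1 -0.19 0.01 0 0 0 0.08; 1 -0.19 0.01 0 0 0 0.09; 1 -0.2 0.017 0 0 0 0.085
end [ 0.4553 -0.278   0.125 ]
```

Request:
apply_moves(moves="1 0 0 -0.06 0 0 0; 1 0 0 -0.1 0 0 0; 1 0 0 -0.14 0 0 0; 1 0 0 -0.14 0 0 0; 1 0 0 -0.14 0 0 0; 1 0 0 -0.1 0 0 0; 1 0 0 0 0 0 0")

```text
t: 21.58
eef_pos: [0.6384, -0.0253, 0.1273]
tool_rot: [0.0, 0.848, 0.529, 0.001]
contact_force: [0.2, -0.8, -2.6]
gripper_width: 0.181
```

```bash
python3 - <<'E'
from h import *
T=st(); p=imaging.read_camera('wrist'); save(p,'w18'); p=imaging.read_camera('scene'); save(p,'s18')
E
```

```text
t 21.58 tcp [ 0.6384 -0.0253  0.1273] yaw 63.91 F [ 0.2 -0.8 -2.6] w 0.181 tilt 0.09 q [-0.24  0.53  0.25  1.75 -0.16  0.87  1.2 ]
```

View pics/w18.png

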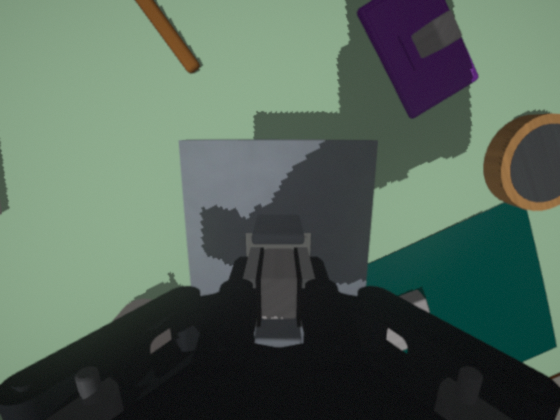

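View pics/s18.png

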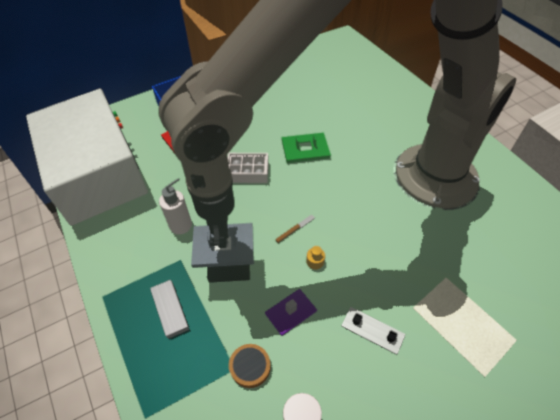

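```bash
python3 - <<'E'
from h import *
p=imaging.read_camera('wrist'); M=np.array(p['mount'])
g=p['image'].astype(int)
def ray(uv,z):
    u=cv2.undistortPoints(np.array([[uv]],float),K(p),np.array(p['dist_coeffs'],float))[0,0]
    d=M[:3,:3]@np.array([u[0],u[1],1]); o=M[:3,3]; return o+d*(z-o[2])/d[2]
r=nets.outline_of(p,'outer_lid')[0]; m=r['region']; print(r['score'],r['rect'])
for z in (.003,.005,.007): print(z,[np.round(ray(q,z)*1e3,1)[:2].tolist() for q in ((180,141),(377.5,140.5),(186,220),(373,220))])
im=cv2.resize(p['image'][120:240,160:400],None,fx=3.3,fy=3.3,interpolation=cv2.INTER_CUBIC); cv2.imwrite('pics/z18.png',im[:,:,::-1])
P=plan([.53,-.13,.125],61,g=1,n=6);P=plan([.4553,-.278,.125],58.7,g=1,T=P,n=7)
E
```

```text
0.55 [180.0, 138.3, 378.0, 346.0]
0.003 [[-47.2, -62.1], [48.1, -62.5], [-47.4, -22.4], [49.1, -22.5]]
0.005 [[-47.8, -62.1], [48.7, -62.4], [-48.0, -21.8], [49.8, -21.9]]
0.007 [[-48.5, -62.0], [49.4, -62.4], [-48.7, -21.2], [50.5, -21.3]]
6 1 -0.2 -0.07 0 -0.01 0.01 0.12; 1 -0.2 -0.07 0 -0.01 0.01 0.12; 1 -0.19 -0.06 0 -0.01 0 0.12; 1 -0.2 -0.06 0 -0.01 0.01 0.12; 1 -0.2 -0.06 -0.01 -0.01 0 0.13; 1 -0.191 -0.062 -0.003 -0.017 0.006 0.124
end [ 0.5301 -0.13    0.125 ]
7 1 -0.2 0.01 0 0 0 0.08; 1 -0.2 0.01 0 0 0 0.08; 1 -0.2 0.01 0 0 0 0.08; 1 -0.2 0.01 0 0 0 0.08; 1 -0.19 0.01 0 0 0 0.08; 1 -0.19 0.01 0 0 0 0.09; 1 -0.2 0.016 0 0 0 0.085
end [ 0.4553 -0.278   0.125 ]
```

View pics/z18.png

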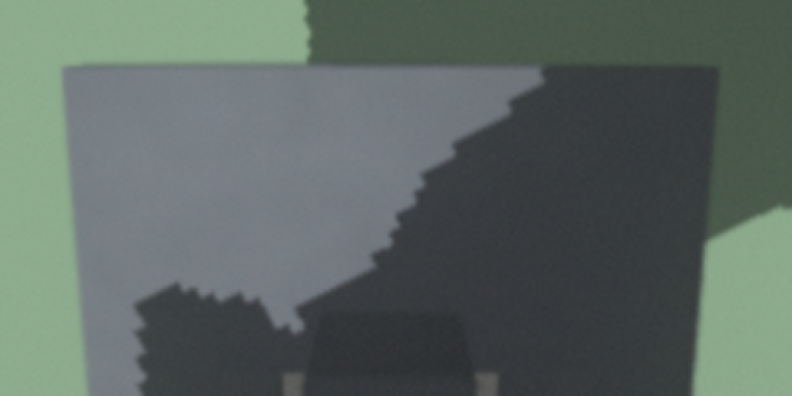

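Request:
apply_moves(moves="1 -0.2 -0.07 0 0 0 0.12; 1 -0.2 -0.07 0 0 0 0.12; 1 -0.19 -0.06 0 0 0 0.12; 1 -0.2 -0.06 0 0 0 0.12; 1 -0.2 -0.06 0 0 0 0.13; 1 -0.19 -0.06 0 0 0 0.12; 1 -0.2 0.01 0 0 0 0.08; 1 -0.2 0.01 0 0 0 0.08; 1 -0.2 0.01 0 0 0 0.08; 1 -0.2 0.01 0 0 0 0.08; 1 -0.19 0.01 0 0 0 0.08; 1 -0.15 0.01 0 0 0 0.09")

```text
t: 22.78
eef_pos: [0.4677, -0.254, 0.1238]
tool_rot: [-0.001, 0.871, 0.492, -0.002]
contact_force: [0.7, -0.7, -3.8]
gripper_width: 0.179
```

Request:
apply_moves(moves="1 -0.12 0.01 0 0 0 0.08; 1 -0.1 0 0 0 0 0; 1 0 0 0 0 0 0; 1 0 0 0 0 0 0; 1 0 0 0 0 0 0")

```text
t: 23.2
eef_pos: [0.4577, -0.2744, 0.1246]
tool_rot: [-0.001, 0.871, 0.491, -0.001]
contact_force: [-0.3, 0.1, -3.8]
gripper_width: 0.176
```

```bash
python3 - <<'E'
from h import *
T=st(); p=imaging.read_camera('wrist'); save(p,'w19'); overlay(p,T,'o19',.457,-.279,-31.3,(130,50,430,260),2.6) if 0 else overlay(p,T,'o19',.457,-.279,-31.3,(150,60,410,260),3)
plan([.4548,-.278,.125],58.7,g=1); print(np.round(bot.get_obs()['joint_vel'],3))
E
```

```text
t 23.2 tcp [ 0.4577 -0.2744  0.1246] yaw 58.82 F [-0.3  0.1 -3.8] w 0.176 tilt 0.19 q [ 0.16  0.39  0.32  2.01 -0.17  0.77  1.62]
1 1 -0.04 -0.006 -0.003 -0.042 0.013 0.036
end [ 0.4548 -0.278   0.125 ]
[-0.005 -0.001  0.002 -0.001  0.004  0.001  0.002]
```

View pics/o19.png

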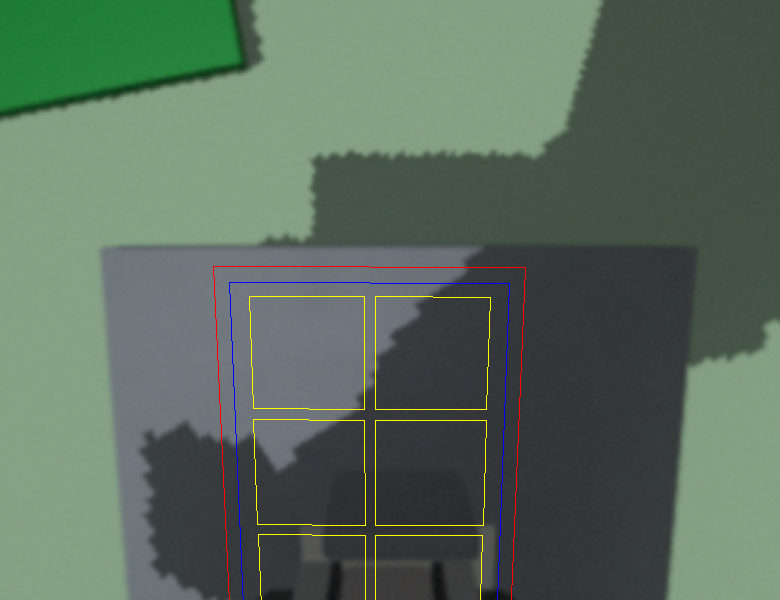

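The lid hides the case from the wrist camera. I back off along tool y to see the case at this same yaw and cancel camera mount errors.

Request:
apply_moves(moves="1 0 0.15 -0.1 -0.04 0.01 0.03; 1 0 0.25 -0.15 0 0 0; 1 0 0.25 -0.12 0 0 0; 1 0 0.25 0 0 0 0; 1 0 0.1 0 0 0 0; 1 0 0 0 0 0 0; 1 0 0 0 0 0 0; 1 0 0 0 0 0 0; 1 0 0 0 0 0 0")

```text
t: 24.0
eef_pos: [0.5587, -0.337, 0.1688]
tool_rot: [-0.0, 0.872, 0.49, -0.001]
contact_force: [-0.2, 0.0, -4.4]
gripper_width: 0.176
```

```bash
python3 - <<'E'
from h import *
T=st(); p=imaging.read_camera('wrist'); save(p,'w20'); overlay(p,T,'o20',.457,-.279,-31.3,(180,0,380,160),4)
E
```

```text
t 24.0 tcp [ 0.5587 -0.337   0.1688] yaw 58.64 F [-0.2  0.  -4.4] w 0.176 tilt 0.09 q [ 0.21  0.52  0.33  1.69 -0.2   0.97  1.64]
```

View pics/o20.png

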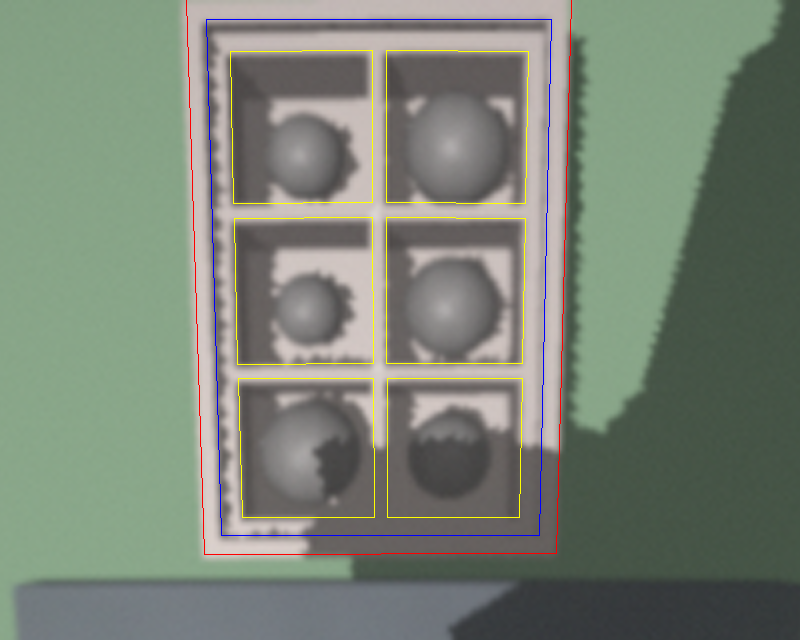

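```bash
python3 - <<'E'
from h import *
P=plan([.4549,-.2778,.13],58.7,g=1,n=5); P=plan([.4549,-.2778,.075],58.7,g=1,T=P,n=3)
E
```

```text
5 1 -0.01 -0.2 0.07 0 0 0; 1 0 -0.2 0.06 0 0 0; 1 -0.01 -0.2 0.07 0 0 -0.01; 1 0 -0.2 0.06 -0.01 0 0; 1 -0.007 -0.197 0.066 -0.005 0.009 -0.009
end [ 0.4549 -0.2778  0.13  ]
3 1 0 0 0.15 0 0 0; 1 0 0 0.15 0 0 0; 1 0 0 0.158 0 0 0
end [ 0.4549 -0.2778  0.075 ]
```

Request:
apply_moves(moves="1 -0.01 -0.2 0.07 0 0 0; 1 0 -0.2 0.06 0 0 0; 1 -0.01 -0.2 0.07 0 0 0; 1 0 -0.2 0.06 0 0 0; 1 -0.005 -0.197 0.066 0 0 0; 1 0 0 0.15 0 0 0; 1 0 0 0.15 0 0 0; 1 0 0 0.15 0 0 0; 1 0 0 0 0 0 0; 1 0 0 0 0 0 0; 1 0 0 0 0 0 0")

```text
t: 24.97
eef_pos: [0.4562, -0.2788, 0.077]
tool_rot: [0.001, 0.872, 0.489, -0.0]
contact_force: [0.6, 0.3, -2.9]
gripper_width: 0.172
```

```bash
python3 - <<'E'
from h import *
T=st(); p=imaging.read_camera('scene'); save(p,'s21')
im=cv2.resize(p['image'][110:230,160:330],None,fx=4.5,fy=4.5,interpolation=cv2.INTER_CUBIC); cv2.imwrite('pics/s21z.png',im[:,:,::-1])
plan([.4549,-.2778,.062],58.7,g=1,n=2)
E
```

```text
t 24.97 tcp [ 0.4562 -0.2788  0.077 ] yaw 58.59 F [ 0.6  0.3 -2.9] w 0.172 tilt 0.09 q [ 0.19  0.47  0.3   2.03 -0.21  0.67  1.65]
2 1 0 -0.01 0.06 0.02 0 -0.01; 1 0.001 -0.006 0.067 0.01 0.009 -0.016
end [ 0.4549 -0.2778  0.062 ]
```

View pics/s21z.png

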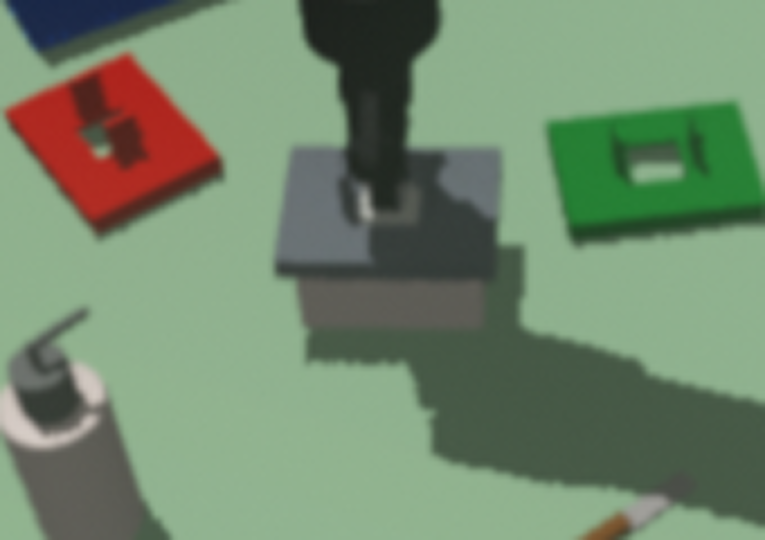

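Request:
apply_moves(moves="1 0 -0.012 0.06 0 0 0; 1 0 0 0.05 0 0 0; 1 0 0 0 0 0 0; 1 0 0 0 0 0 0")

```text
t: 25.35
eef_pos: [0.4542, -0.2775, 0.0625]
tool_rot: [-0.0, 0.872, 0.489, -0.001]
contact_force: [0.3, -0.5, -3.1]
gripper_width: 0.176
```

Request:
apply_moves(moves="1 0 0 0.03 0 0 0; 1 0 0 0.03 0 0 0; 1 0 0 0.02 0 0 0; 1 0 0 0 0 0 0; 1 0 0 0 0 0 0")

```text
t: 25.77
eef_pos: [0.4545, -0.2777, 0.053]
tool_rot: [0.0, 0.872, 0.489, -0.0]
contact_force: [1.2, 0.3, -3.4]
gripper_width: 0.177
```

```bash
python3 - <<'E'
from h import *
T=st(); p=imaging.read_camera('scene')
im=cv2.resize(p['image'][110:230,160:330],None,fx=4.5,fy=4.5,interpolation=cv2.INTER_CUBIC); cv2.imwrite('pics/s22z.png',im[:,:,::-1])
T=st();plan([.4549,-.2778,.0489],58.7,g=1,n=2)
E
```

```text
t 25.77 tcp [ 0.4545 -0.2777  0.053 ] yaw 58.6 F [ 1.2  0.3 -3.4] w 0.177 tilt 0.06 q [ 0.21  0.51  0.28  2.05 -0.23  0.62  1.67]
t 25.82 tcp [ 0.4545 -0.2777  0.0532] yaw 58.6 F [-0.2  0.4 -4.1] w 0.175 tilt 0.06 q [ 0.21  0.51  0.28  2.05 -0.23  0.62  1.67]
2 1 0 0 0.02 0 0.01 -0.01; 1 0.001 0.003 0.016 -0.002 0.004 -0.015
end [ 0.4549 -0.2778  0.0489]
```

View pics/s22z.png

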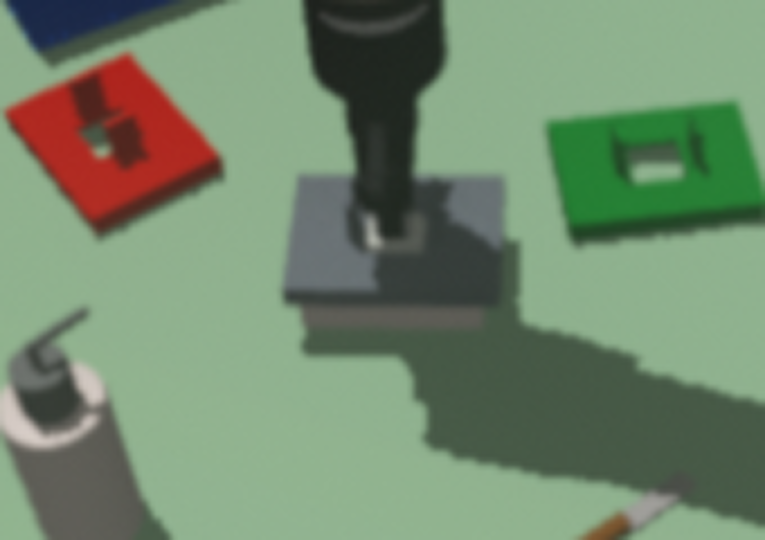

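No contact, and the lids are already entering (lid underside about .036). I lower further.

Request:
apply_moves(moves="1 0 0 0.015 0 0 0; 1 0 0 0.015 0 0 0; 1 0 0 0.008 0 0 0; 1 0 0 0 0 0 0; 1 0 0 0 0 0 0")

```text
t: 26.23
eef_pos: [0.4546, -0.2777, 0.0488]
tool_rot: [0.0, 0.872, 0.489, -0.0]
contact_force: [-0.0, 1.1, -1.9]
gripper_width: 0.18
```

```bash
python3 - <<'E'
from h import *
T=st(); p=imaging.read_camera('scene')
im=cv2.resize(p['image'][110:230,160:330],None,fx=4.5,fy=4.5,interpolation=cv2.INTER_CUBIC); cv2.imwrite('pics/s23z.png',im[:,:,::-1])
E
```

```text
t 26.23 tcp [ 0.4546 -0.2777  0.0488] yaw 58.6 F [-0.   1.1 -1.9] w 0.18 tilt 0.05 q [ 0.21  0.51  0.28  2.05 -0.24  0.61  1.67]
```

View pics/s23z.png

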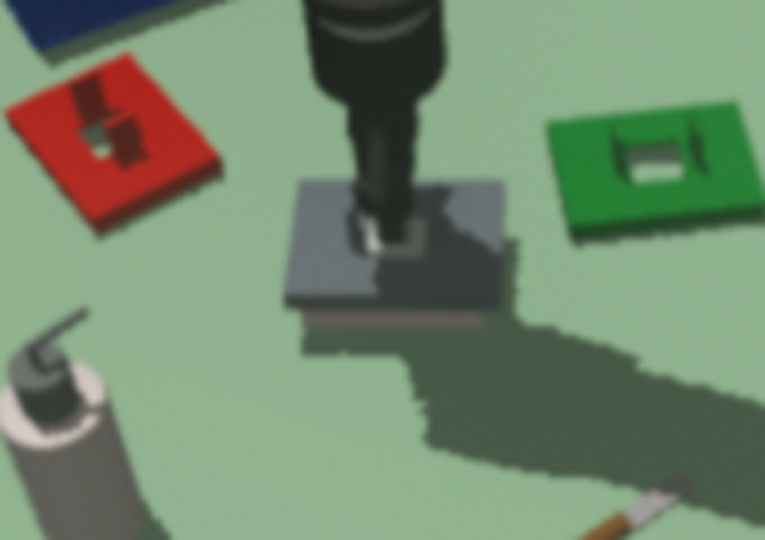

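Request:
apply_moves(moves="1 0 0 0.006 0 0 0; 1 0 0 0.005 0 0 0; 1 0 0 0 0 0 0; 1 0 0 0 0 0 0")

```text
t: 26.62
eef_pos: [0.4547, -0.2778, 0.0485]
tool_rot: [0.0, 0.872, 0.489, -0.0]
contact_force: [-4.7, 2.8, 12.4]
gripper_width: 0.179
```

Request:
apply_moves(moves="1 0 0 -0.006 0 0 0; 1 0 0 0 0 0 0; -0.6 0 0 0 0 0 0; -0.6 0 0 0 0 0 0; -0.6 0 0 0 0 0 0; -0.6 0 0 0 0 0 0; -0.6 0 0 0 0 0 0; -0.6 0 0 -0.15 0 0 0; -0.6 0 0 -0.25 0 0 0; -1 0 0 -0.3 0 0 0; -1 0 0 -0.3 0 0 0; -1 0 0.2 -0.1 0 0 0")

```text
t: 27.62
eef_pos: [0.474, -0.2902, 0.1847]
tool_rot: [0.001, 0.872, 0.489, 0.001]
contact_force: [0.4, -1.5, -1.4]
gripper_width: 1.002
```

Request:
apply_moves(moves="-1 0 0.2 0 0 0 0; -1 0 0.16 0 0 0 0; -1 0 0 0 0 0 0; -1 0 0 0 0 0 0; -1 0 0 0 0 0 0")

```text
t: 28.03
eef_pos: [0.511, -0.3123, 0.1795]
tool_rot: [-0.0, 0.872, 0.489, -0.001]
contact_force: [-1.2, -0.6, -0.1]
gripper_width: 1.002
```

```bash
cat >> h.py <<'E'
def ovl_home(p,T,name,cx,cy,yaw,roi,f,dz=.006):
    im=cv2.resize(p['image'],None,fx=f,fy=f,interpolation=cv2.INTER_CUBIC)[:,:,::-1].copy()
    c,s=np.cos(np.radians(yaw)),np.sin(np.radians(yaw))
    for x0,hx,hy,z,col in ((0,.065,.0485,.038+dz,(0,0,255)),(0,.010,.008,.072+dz,(255,255,0)),(-.0255,.0025,.011,.07+dz,(0,255,255)),(.0255,.0025,.011,.07+dz,(0,255,255)),(0,.0175,.0175,.038+dz,(255,0,0))):
        q=np.array([[x0-hx,-hy],[x0+hx,-hy],[x0+hx,hy],[x0-hx,hy]])
        w=np.c_[cx+c*q[:,0]-s*q[:,1],cy+s*q[:,0]+c*q[:,1],np.full(4,z)]
        cv2.polylines(im,[((proj(p,w,T)+.5)*f).astype(np.int32).reshape(-1,1,2)],True,col,1)
    l,t,r,b=roi; cv2.imwrite('pics/'+name+'.png',im[t*f:b*f,l*f:r*f])
E
python3 - <<'E'
from h import *
T=st(); p=imaging.read_camera('wrist'); save(p,'w24'); ovl_home(p,T,'o24',.457,-.279,-31.3,(180,40,370,230),4)
p=imaging.read_camera('scene'); ovl_home(p,None,'o24s',.457,-.279,-31.3,(160,110,330,230),4)
E
```

```text
t 28.03 tcp [ 0.511  -0.3123  0.1795] yaw 58.59 F [-1.2 -0.6 -0.1] w 1.002 tilt 0.11 q [ 0.18  0.42  0.35  1.81 -0.17  0.94  1.62]
```

View pics/o24.png

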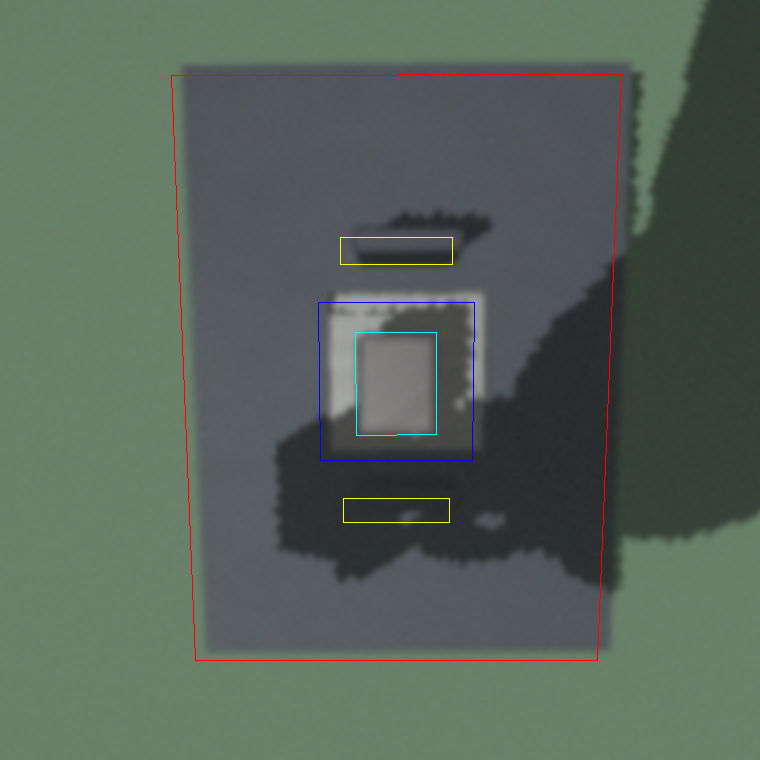

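View pics/o24s.png

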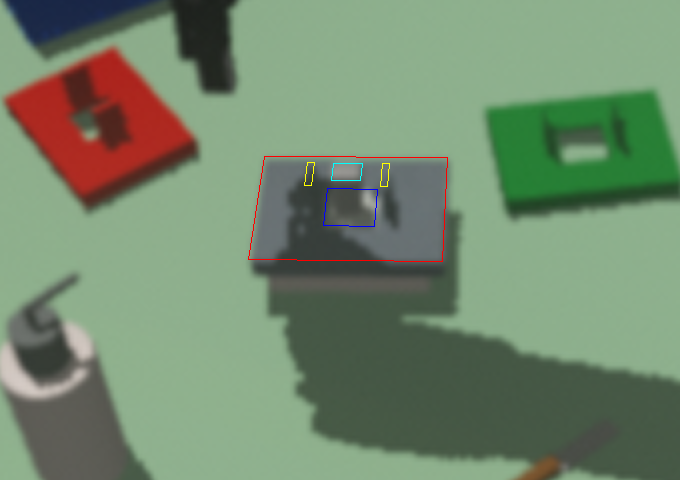

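The knob sits exactly at home. The outer lid is flush but offset about 2–3 mm sideways, within limits. Next I turn 90° for the lugs.

```bash
python3 - <<'E'
from h import *
P=plan([.4571,-.2779,.14],-31.3,n=24)
E
```

```text
24 -1 0 -0.02 0.01 0 0 0.94; -1 0 -0.02 0.01 0 0 0.94; -1 0 -0.02 0.01 0 0 0.94; -1 0 -0.02 0.01 0 0 0.94; -1 -0.01 -0.02 0.01 0 0 0.94; -1 -0.01 -0.02 0.01 0 0 0.94; -1 -0.01 -0.02 0.02 0 0 0.94; -1 -0.01 -0.02 0.01 0 0 0.93; -1 -0.01 -0.02 0.02 0 0 0.94; -1 -0.01 -0.02 0.01 0 0 0.93; -1 -0.01 -0.02 0.02 0 0 0.94; -1 -0.01 -0.02 0.01 0 0 0.93; -1 -0.02 -0.02 0.02 0 0 0.94; -1 -0.02 -0.01 0.01 0 0 0.93; -1 -0.02 -0.01 0.02 0 0 0.94; -1 -0.02 -0.01 0.01 0 0 0.93; -1 -0.02 -0.01 0.02 0 0 0.94; -1 -0.02 -0.01 0.01 0 0 0.93; -1 -0.02 -0.01 0.02 0 0 0.94; -1 -0.02 -0.01 0.01 0 0 0.93; -1 -0.02 -0.01 0.02 0 0 0.94; -1 -0.02 -0.01 0.01 0 0.01 0.93; -1 -0.02 0 0.02 0.01 0 0.94; -1 -0.029 -0.001 0.011 0.002 0.009 0.932
end [ 0.4571 -0.2779  0.1401]
```

Request:
apply_moves(moves="-1 0 -0.02 0.01 0 0 0.94; -1 0 -0.02 0.01 0 0 0.94; -1 0 -0.02 0.01 0 0 0.94; -1 0 -0.02 0.01 0 0 0.94; -1 -0.01 -0.02 0.01 0 0 0.94; -1 -0.01 -0.02 0.01 0 0 0.94; -1 -0.01 -0.02 0.02 0 0 0.94; -1 -0.01 -0.02 0.01 0 0 0.93; -1 -0.01 -0.02 0.02 0 0 0.94; -1 -0.01 -0.02 0.01 0 0 0.93; -1 -0.01 -0.02 0.02 0 0 0.94; -1 -0.01 -0.02 0.01 0 0 0.93")

```text
t: 29.13
eef_pos: [0.4856, -0.2948, 0.1618]
tool_rot: [0.0, 0.993, 0.117, -0.0]
contact_force: [-0.2, 0.3, -0.1]
gripper_width: 1.002
```

Request:
apply_moves(moves="-1 -0.02 -0.02 0.02 0 0 0.94; -1 -0.02 -0.01 0.01 0 0 0.93; -1 -0.02 -0.01 0.02 0 0 0.94; -1 -0.02 -0.01 0.01 0 0 0.93; -1 -0.02 -0.01 0.02 0 0 0.94; -1 -0.02 -0.01 0.01 0 0 0.93; -1 -0.02 -0.01 0.02 0 0 0.94; -1 -0.02 -0.01 0.01 0 0 0.93; -1 -0.02 -0.01 0.02 0 0 0.94; -1 -0.02 -0.01 0.01 0 0 0.93; -1 -0.02 0 0.02 0 0 0.94; -1 -0.03 0 0.01 0 0 0.93")

```text
t: 30.13
eef_pos: [0.4573, -0.2778, 0.1403]
tool_rot: [0.0, 0.963, -0.271, -0.0]
contact_force: [0.5, 0.2, -0.8]
gripper_width: 0.999
```

Request:
apply_moves(moves="-1 0 0 0 0 0 0; -1 0 0 0 0 0 0; -1 0 0 0 0 0 0")

```text
t: 30.38
eef_pos: [0.458, -0.2783, 0.1406]
tool_rot: [0.0, 0.963, -0.269, 0.0]
contact_force: [0.7, 0.3, -0.0]
gripper_width: 1.0
```

```bash
python3 - <<'E'
from h import *
T=st(); p=imaging.read_camera('wrist'); save(p,'w25'); ovl_home(p,T,'o25',.457,-.279,-31.3,(170,100,390,310),3)
plan([.4571,-.2779,.085],-31.3,n=3)
E
```

```text
t 30.38 tcp [ 0.458  -0.2783  0.1406] yaw -31.17 F [ 0.7  0.3 -0. ] w 1.0 tilt 0.04 q [-0.14  0.44  0.73  2.01 -0.39  0.83  0.27]
3 -1 0 0 0.15 0 0 0.01; -1 0 0 0.16 0 0 0.01; -1 -0.01 0 0.154 0.009 -0.007 0.008
end [ 0.4571 -0.2779  0.085 ]
```

View pics/o25.png

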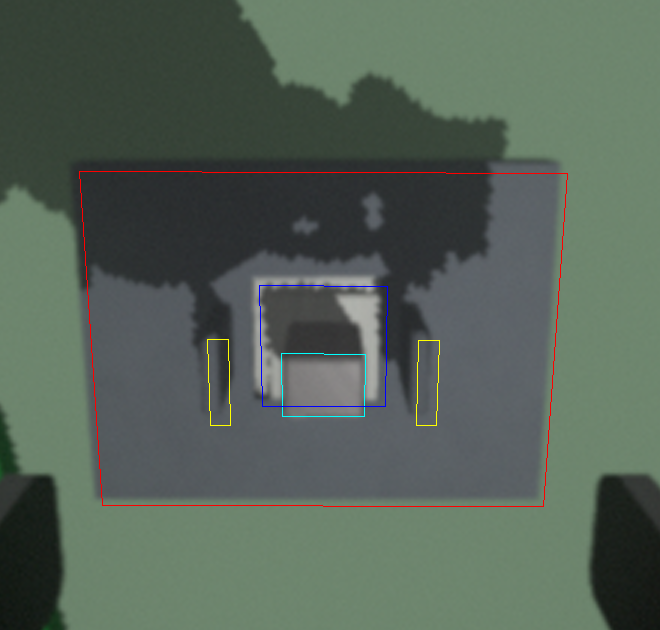

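Request:
apply_moves(moves="-1 -0.01 0 0.2 0 0 0.03; -1 0 0 0.2 0 0 0; -1 0 0 0.2 0 0 0; -1 0 0 0.1 0 0 0; -1 0 0 0.07 0 0 0; -1 0 0 0.04 0 0 0; -1 0 0 0 0 0 0; -1 0 0 0 0 0 0; -1 0 0 0 0 0 0")

```text
t: 31.18
eef_pos: [0.4576, -0.2783, 0.0442]
tool_rot: [0.001, 0.963, -0.271, 0.001]
contact_force: [-0.6, -0.0, -0.0]
gripper_width: 1.002
```

```bash
python3 - <<'E'
from h import *
T=st(); p=imaging.read_camera('wrist'); save(p,'w26')
p=imaging.read_camera('scene');im=cv2.resize(p['image'][90:230,160:330],None,fx=4.5,fy=4.5,interpolation=cv2.INTER_CUBIC); cv2.imwrite('pics/s26z.png',im[:,:,::-1])
plan([.4568,-.2778,.043],-31.3,n=1)
E
```

```text
t 31.18 tcp [ 0.4576 -0.2783  0.0442] yaw -31.4 F [-0.6 -0.  -0. ] w 1.002 tilt 0.11 q [-0.03  0.59  0.59  2.06 -0.54  0.65  0.38]
1 -1 -0.007 0 0.009 0.009 -0.024 -0.024
end [ 0.4568 -0.2777  0.043 ]
```

View pics/w26.png

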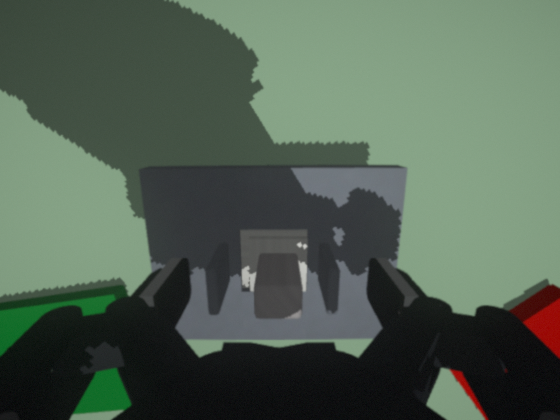

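View pics/s26z.png

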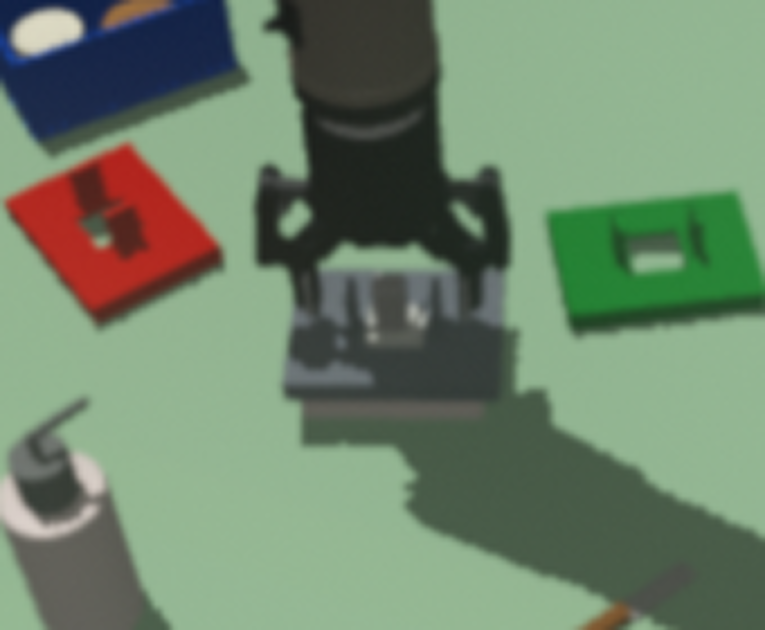

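Request:
apply_moves(moves="-1 -0.008 0 0.005 0 -0.02 0; -1 0 0 0 0 0 0; 1 0 0 0 0 0 0; 1 0 0 0 0 0 0; 1 0 0 0 0 0 0; 1 0 0 0 0 0 0; 1 0 0 0 0 0 0; 1 0 0 0 0 0 0; 1 0 0 0 0 0 0; 1 0 0 0 0 0 0", force=40)

```text
t: 32.12
eef_pos: [0.4561, -0.2774, 0.0428]
tool_rot: [0.0, 0.963, -0.271, -0.001]
contact_force: [-1.2, 0.6, 5.1]
gripper_width: 0.647
```

```bash
python3 - <<'E'
from h import *
T=st(); p=imaging.read_camera('wrist'); save(p,'w27')
E
```

```text
t 32.12 tcp [ 0.4561 -0.2774  0.0428] yaw -31.4 F [-1.2  0.6  5.1] w 0.647 tilt 0.08 q [-0.03  0.59  0.59  2.06 -0.54  0.65  0.38]
```

View pics/w27.png

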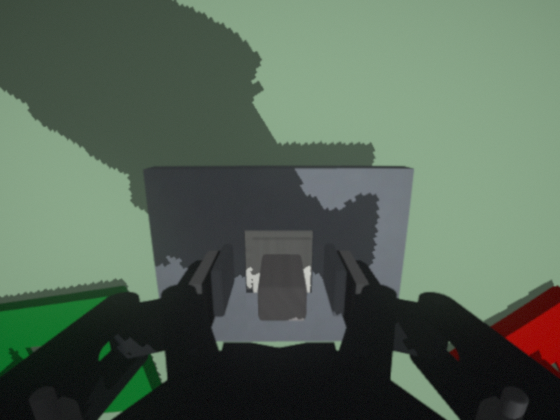

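Both lugs are gripped (55 mm). Now I lift straight up, slowly at first.

Request:
apply_moves(moves="1 0 0.006 -0.01 0 0 0; 1 0 0.004 -0.03 0 0 0; 1 0 0 -0.04 0 0 0; 1 0 0 -0.06 0 0 0; 1 0 0 -0.1 0 0 0; 1 0 0 0 0 0 0")

```text
t: 32.67
eef_pos: [0.4566, -0.2793, 0.0737]
tool_rot: [0.001, 0.963, -0.271, 0.001]
contact_force: [0.0, -1.1, -0.7]
gripper_width: 0.646
```

```bash
python3 - <<'E'
from h import *
T=st(); p=imaging.read_camera('wrist'); save(p,'w28')
p=imaging.read_camera('scene');im=cv2.resize(p['image'][90:230,160:330],None,fx=4.5,fy=4.5,interpolation=cv2.INTER_CUBIC); cv2.imwrite('pics/s28z.png',im[:,:,::-1])
E
```

```text
t 32.67 tcp [ 0.4566 -0.2793  0.0737] yaw -31.42 F [ 0.  -1.1 -0.7] w 0.646 tilt 0.12 q [-0.06  0.54  0.64  2.05 -0.5   0.7   0.35]
```

View pics/s28z.png

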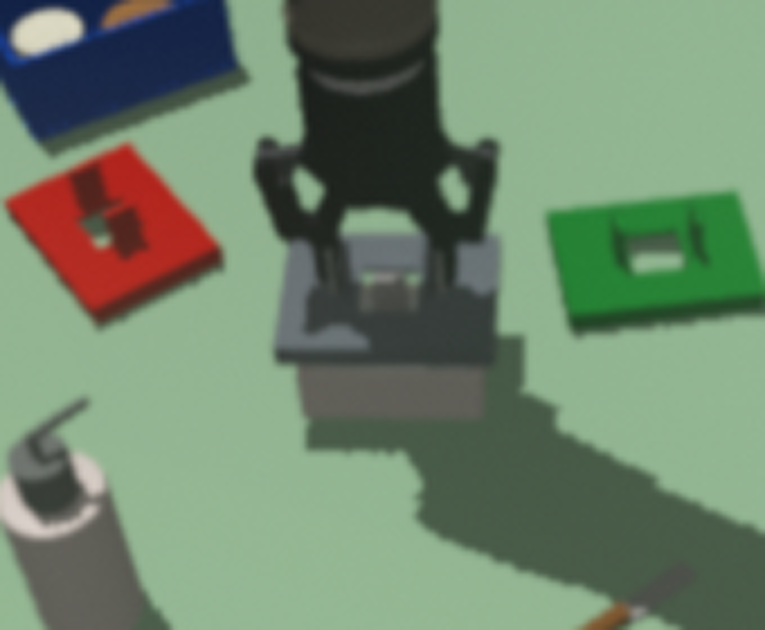

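Request:
apply_moves(moves="1 0 0 -0.1 0 0 0; 1 0 0 -0.15 0 0 0; 1 0 0 -0.15 0 0 0; 1 0 0 -0.15 0 0 0; 1 0 0 -0.12 0 0 0; 1 0 0 -0.08 0 0 0; 1 0 0 -0.04 0 0 0; 1 0 0 0 0 0 0; 1 0 0 0 0 0 0; 1 0 0 0 0 0 0")

```text
t: 33.6
eef_pos: [0.4552, -0.278, 0.1655]
tool_rot: [0.0, 0.963, -0.27, -0.001]
contact_force: [0.2, 1.1, -1.7]
gripper_width: 0.65
```

```bash
python3 - <<'E'
from h import *
T=st(); p=imaging.read_camera('wrist'); save(p,'w29')
p=imaging.read_camera('scene');im=cv2.resize(p['image'][70:210,160:330],None,fx=4.5,fy=4.5,interpolation=cv2.INTER_CUBIC); cv2.imwrite('pics/s29z.png',im[:,:,::-1])
E
```

```text
t 33.6 tcp [ 0.4552 -0.278   0.1655] yaw -31.39 F [ 0.2  1.1 -1.7] w 0.65 tilt 0.17 q [-0.17  0.4   0.76  1.99 -0.36  0.88  0.24]
```

View pics/s29z.png

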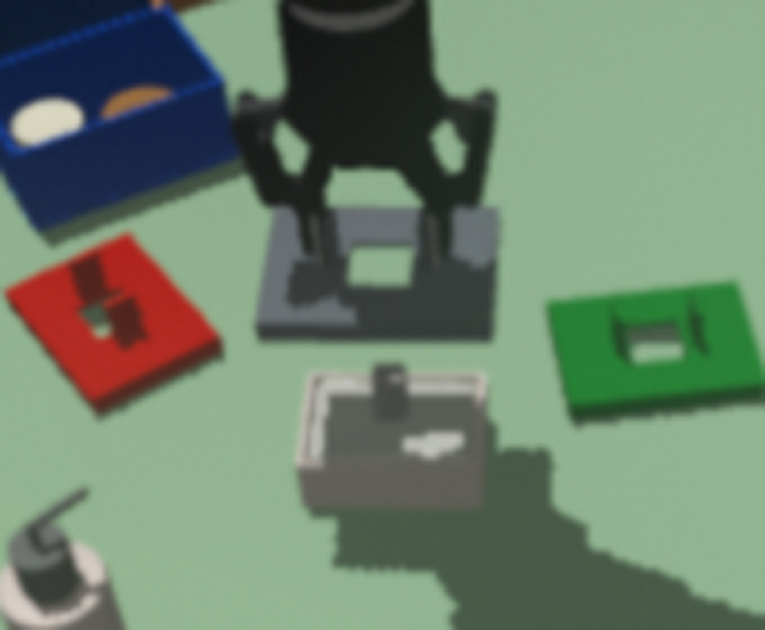

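View pics/w29.png

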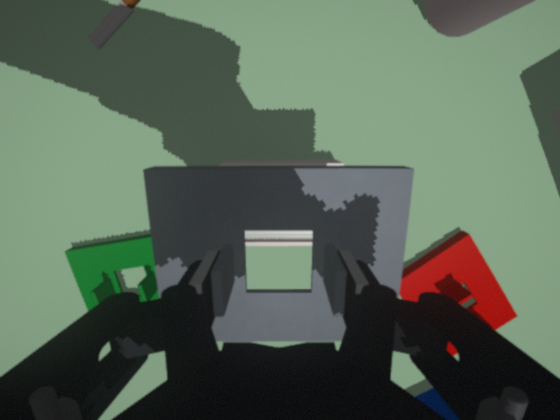

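```bash
python3 - <<'E'
from h import *
p=imaging.read_camera('scene'); f=10
im=cv2.resize(p['image'],None,fx=f,fy=f,interpolation=cv2.INTER_CUBIC)[:,:,::-1].copy()
c,s=np.cos(np.radians(-31.3)),np.sin(np.radians(-31.3))
def draw(im,ox,oy):
  for hx,hy,z,col in ((.056,.0395,.038,(0,0,255)),(.050,.0335,.040,(255,0,0)),(.01,.008,.078,(255,255,0)),(.056,.0395,0,(0,0,255))):
    q=np.array([[-hx,-hy],[hx,-hy],[hx,hy],[-hx,hy]]); w=np.c_[.457+c*q[:,0]-s*q[:,1],-.279+s*q[:,0]+c*q[:,1],np.full(4,z)]
    cv2.polylines(im,[((proj(p,w)+[ox+.5,oy+.5])*f).astype(np.int32).reshape(-1,1,2)],True,col,1)
a=im[145*f:190*f,220*f:275*f].copy()
draw(im,0,0); u=im[145*f:190*f,220*f:275*f]
cv2.imwrite('pics/s30.png',cv2.resize(a,(780,int(780*45/55)))[:600]); cv2.imwrite('pics/s30o.png',u)
E
```

```text
(no output)
```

View pics/s30o.png

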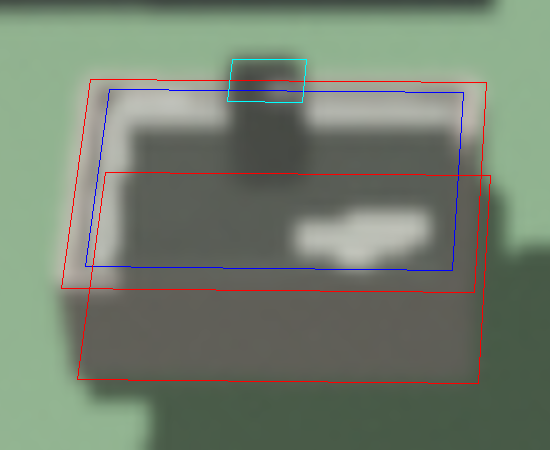

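The inner lid and knob line up with the home model (the bright strips are sunlit lid surface), and the outer lid is held level 12 cm up. Handing in.

```bash
python3 - <<'E'
from h import *
st(); print(np.abs(bot.get_obs()['joint_vel']).max()); print(bot.hand_in())
E
```

```text
t 33.75 tcp [ 0.4552 -0.2782  0.1656] yaw -31.4 F [-0.1 -0.  -1. ] w 0.649 tilt 0.17 q [-0.17  0.4   0.76  1.99 -0.36  0.88  0.24]
0.002499301696567611
the job is handed in; nothing more can be done
None
```

I carried out every step of the task and handed the job in at 33.75 s of the 72 s allowed. The hand-in gives no verdict.

- **Balls:** I dropped one steel ball into each empty corner pocket. A wrist picture taken before the lids went on showed all six pockets filled.
- **Lids:** I lowered the nested lids by the knob until they touched, pressing with about 12 N at the expected home height, then let go. The knob and inner lid then matched the home-position model in the pictures. After I let go, the outer lid sat flush but about 3 mm off centre sideways, inside the 6.5 mm limit.
- **Outer lid:** I gripped it by both lugs and lifted it about 123 mm straight up.
- **Final check:** The arm was still, with the tool tilted 0.2°. The scene picture showed the inner lid home in the case.

No check failed. I could not see the balls again once the inner lid covered them. My contact readings came only from the wrist force sensor, which is noisy by about 1–2 N.

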